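# Stand the tipped bottle back in its row

## Task

The red-capped reagent bottle has tipped over. First stand it upright on the green mat and let go; then take it again and stand it upright in the gap of the lane, between the blue-capped and the orange-capped bottle, and let go. Last, gently push the follower along the lane until all four bottles stand snug against one another and the end stop; do not drop or knock over any bottle, and leave everything else on the bench where it is.

Things in the scene. Friction and masses are not known exactly. Their poses are not given: they have to be found in the camera images.
- fallen: The tipped bottle, white, red cap, lying on a flat side on the bench, loose, 0.15 to 0.31 kg. Body 50 x 50 mm square, 82 mm long, then a shoulder and a round cap 30 mm in diameter; 119 mm in all. Origin on its axis, 45 mm from the base, 74 mm from the cap's top; z points from base to cap, x and y square to its flat sides. The cap occupies z = 49 to 74 mm.
- mat: Green square mat, 130 x 130 x 3 mm, fixed flat on the bench. Origin at the centre of its underside; its top is 3 mm above that.
- lane: Aluminium lane (open channel) fixed on the bench, 345 mm long along its y, 78 mm wide along its x. Floor 6 mm thick; two side rails 8 mm thick rise to 28 mm above the bench and leave 60 mm between them; a red end stop 68 mm tall closes its -y end. Origin at the centre of its underside.
- lane_stop (a point): Point on the lane's floor (6 mm above the bench) at the middle of the end stop's inner face; y runs along the lane from the stop towards the follower, x across the lane, z up.
- follower_face (a point): Middle of the follower's flat front face, at the lane floor's height; axes as the lane's. The follower is a red sliding block in the lane, 54 mm wide, 44 mm long, 42 mm tall (front plate 72 mm) with an upright round black post. It faces the row of bottles.
- follower_knob (a point): Axis of the follower's upright black post (22 mm in diameter), 10 mm below its top; the top is 118 mm above the lane floor. The axis lies 30 mm behind the front face. Take it here from above.
- follower (a joint): Travel of the follower along the lane in m: 0 fully back, up to 0.10 as it moves towards the end stop; stiff, about 2 N of friction, stays where it is left.
- bottle_green: Loose standing bottle of the same make and size as the tipped one, cap green, in the lane: first in the row, next to the lane's end stop. Origin on its axis 45 mm above its base, z up.
- bottle_blue: Loose standing bottle of the same make and size as the tipped one, cap blue, in the lane: second in the row; the gap is on its far side from the stop. Origin on its axis 45 mm above its base, z up.
- bottle_orange: Loose standing bottle of the same make and size as the tipped one, cap orange, in the lane: beyond the gap, next to the follower. Origin on its axis 45 mm above its base, z up.
- duster: Spray can, 64 mm in diameter and 200 mm tall, white and red with a black cap, bystander; origin under its centre.
- tip_box: Blue box of pipette tips, 85 x 125 x 60 mm, bystander; origin under its centre.
- marker: White and purple marker pen, 130 mm long, 12 mm thick, lying along its x, bystander; origin under its middle.
- tub: White open plastic tub, 130 x 170 x 60 mm, bystander; origin under its centre.
Mind the look-alikes: they are no part of the job. Of the things that look like the mat, take the one that is farthest to the robot's right at the start.

How it is judged:
On the way, in this order (a step that is already met when the one before it is completed fails the run):
1. the red-capped bottle stands upright by itself on the mat, let go (angle between fallen's own z axis and vertical below 0.09 rad and horizontal distance between fallen and mat below 0.06 m and z of fallen in the frame of mat between 0.045 and 0.051 m and contact force between fallen and the fingers below 0.1 N and linear speed of fallen below 0.02 m/s), for 0.3 s.
2. the red-capped bottle stands upright on the lane's floor in the gap between the blue-capped and the orange-capped bottle, let go (x of fallen in the frame of lane_stop between -0.01 and 0.01 m and z of fallen in the frame of lane_stop between 0.04 and 0.049 m and angle between fallen's own z axis and vertical below 0.09 rad and y of fallen in the frame of lane_stop between 0.1 and 0.175 m and contact force between fallen and the fingers below 0.1 N and linear speed of fallen below 0.02 m/s), for 0.2 s.
At the end, for the whole second after the job is handed in: All four bottles upright (0.09 rad), at rest on the lane's floor, within 10 mm of its middle line; the red-capped one between blue and orange (centres under 58 mm apart); the follower's face under 210 mm from the end stop (four bottles measure 200 mm); nothing held (x of fallen in the frame of lane_stop between -0.01 and 0.01 m and z of fallen in the frame of lane_stop between 0.04 and 0.049 m and angle between each of fallen, bottle_green, bottle_blue, bottle_orange's own z axis and vertical below 0.09 rad and x of bottle_green in the frame of lane_stop between -0.01 and 0.01 m and z of bottle_green in the frame of lane_stop between 0.04 and 0.049 m and x of bottle_blue in the frame of lane_stop between -0.01 and 0.01 m and z of bottle_blue in the frame of lane_stop between 0.04 and 0.049 m and x of bottle_orange in the frame of lane_stop between -0.01 and 0.01 m and z of bottle_orange in the frame of lane_stop between 0.04 and 0.049 m and horizontal distance between fallen and bottle_blue below 0.058 m and horizontal distance between fallen and bottle_orange below 0.058 m and y of follower_face in the frame of lane_stop below 0.21 m and contact force between fallen and the fingers below 0.1 N and linear speed of each of fallen, bottle_green, bottle_blue, bottle_orange below 0.02 m/s and velocity of joint follower between -0.01 and 0.01 m/s); the robot touches nothing.
It fails at once if the red-capped bottle is dropped or let topple (moves faster than 0.6 m/s while no finger holds it) (linear speed of fallen above 0.6 m/s and contact force between fallen and the fingers below 0.1 N).
It fails at once if the follower is rammed against the row (more than 45 N between the lane with its follower and the orange-capped bottle) (contact force between lane and bottle_orange above 45 N).
It fails at once if a standing bottle is tipped by more than 0.5 rad (angle between any of bottle_green, bottle_blue, bottle_orange's own z axis and vertical above 0.5 rad).
It fails at once if a bystander (spray can, tip box, marker, tub) is moved by more than 40 mm (distance of any of duster, tip_box, marker, tub from where it was at the start of the episode above 0.04 m).
It also fails if it takes over 72 s, if anything falls off the work surface, if the arm or the gripper's body presses on something with over 40 N, if the wrist force passes 120 N, or if a joint passes its speed limit or range.

## Robot

A 6-joint arm with a two-finger parallel gripper is mounted at the origin on the work surface. World frame = base frame: x ahead of the robot, y to its left, z up, the work surface at z = 0. Lengths are in m, angles in rad, forces in N, time in s.
With the tool pointing down it reaches from about 0.35 to 0.975 m from the base axis. Payload 4.9 kg.
Tool frame: the origin (TCP) lies midway between the tips of the shut fingers; the grasp point (between the pads) lies 19 mm behind it; x points along the fingers, y is the direction in which the jaws open and shut, and the axes are right-handed (so a half turn about x gives the same grasp; the last joint's range is limited). The gripper opens to 85 mm and grips with 20 to 120 N. Pads are 22 mm wide; open, the fingers measure 114 mm over their backs; the gripper's body (76 mm by 85 mm) begins 54 mm behind the grasp point. The pads swing forward as they close: fully open they stand 13 mm farther back than shut.
Start: joints at [1.026, 0.053, 1.613, -0, 1.476, -0.119], TCP at [0.258, 0.569, 0.231] pointing down, gripper open.
Joint ranges: [-3.01, 3.01], [-1.01, 2.22], [0.06, 2.58], [-1.02, 4.17], [0.09, 2.62], [-3.14, 3.14]. Speed limits (rad/s): [2.57, 2.57, 3.14, 3.14, 3.14, 3.14].

## Interface

Orientations are given as a rotation vector (axis times angle).
In Python, from station import get_state, imaging, ticket gives the robot as it stands.
- The arm moves only by the tool step_arm, never from a script. Its argument "commands" is a list of rows, each an object of numbers: "x", "y", "z": the shift along the tool's x, y, z in m; "ax", "ay", "az": the turn, a rotation vector about the tool's x, y, z in degrees; "fingers": the finger opening in m, from 0 to 0.0854. In form: [{"x": .., "y": .., "z": .., "ax": .., "ay": .., "az": .., "fingers": ..}, ...]. A call has 1 to 12 rows; each row is the pose to reach, as a shift and turn from the pose measured when the call began, along the tool's axes at that moment; what a row does not reach only later rows make up. A row lasts 1/12 s, in which the tool goes at most 41.7 mm and 7.16 degrees, less where a joint would pass 70% of its speed; a pose out of reach is approached as far as the arm can. A call with a gripper value outside its range is refused whole. The fingers move at their own pace and stop on an object; "grip_force" is the grip in N (left out, the last holds). Time passes only in rows, so rows that repeat a pose let the fingers close. It gives the time, the measured TCP pose, the force and the opening at its end, in the units of the state.
- get_state(): the state, without advancing time (a new reading comes with each control period).
- imaging.read_camera(name): name is "scene" or "top"; returns the picture (420x560x3 uint8, red, green, blue); there is no depth.
- imaging.camera_info(name): a dict with "fx", "fy", "cx", "cy" (pixels), "extrinsics" (4x4, takes a point from world to camera coordinates). Camera axes: x right, y up, looking along -z (the intrinsics and any distortion apply to the point x, -y, -z); pixel columns grow to the right and rows downward; lengths in m; the calibration is good to about 2 mm. A picture is of the moment at which its call begins. camera_info takes no time and is no camera call.
- ticket.sign_off(): hands the job in, once; it reports no verdict.
The state is a dict: "t": time; "qpos": joint angles; "qd": joint speeds; "effort": joint torques, N m; "tcp_pos": TCP position; "orientation": TCP orientation; "force": force on the tool from outside, world axes, zero at the start; "torque": the same for the moment, N m; "width": finger opening in m.
Only numpy, scipy, OpenCV 4.12 (cv2) and the standard library are available. Lean on these libraries where they do the work, as an engineer would, in place of code of your own. Each camera call takes 0.05 s, during which the arm holds its last target. There are 200 camera calls.

## Working session

There is one attempt and no reset: what is moved stays moved. The work goes in short steps, Python scripts to look and compute and a tool call to move; the robot and the scene stay as the last step left them, time stands still between calls to the robot, and variables do not carry over. Pictures are saved under pics/ and viewed, about 8 in all and at most 12, crops included, and the job is handed in when it is done.

Besides the shell and the picture viewer there is one more tool, called after ">>>" as name(argument=value, ...), one argument or row to a line, values as JSON. step_arm: Moves the arm, as the interface text tells. Its arguments: {"type":"object","properties":{"commands":{"type":"array","items":{"type":"object","properties":{"x":{"type":"number"},"y":{"type":"number"},"z":{"type":"number"},"ax":{"type":"number"},"ay":{"type":"number"},"az":{"type":"number"},"fingers":{"type":"number"}}}},"grip_force":{"type":"number"}},"required":["commands"]}

```bash
mkdir -p pics; ls; python3 - <<'E'
from station import get_state, imaging
import cv2,numpy as np
s=get_state(); print(s)
ims=[]
for n in("scene","top"):
    im=imaging.read_camera(n); cv2.imwrite(f"pics/{n}0.png",im[...,::-1]); np.save(f"pics/{n}0.npy",im)
    print(n,imaging.camera_info(n))
E
```

```text
pics
{'t': 0.0, 'qpos': array([ 1.02600837e+00,  5.33261831e-02,  1.61430383e+00, -1.46139604e-05,
        1.47598372e+00, -1.19009154e-01]), 'qd': array([ 0.00093024, -0.0008812 ,  0.00065671, -0.00024522,  0.00108244,
       -0.00028518]), 'effort': array([ 1.23117476e-03, -3.93671143e+01, -3.70178354e+01, -6.48809373e-05,
        6.86677377e-03, -3.58735360e-05]), 'tcp_pos': array([0.25782726, 0.56865784, 0.23007616]), 'orientation': array([ 0.33246277,  1.54552318, -0.33549063]), 'force': array([-0.41651998, -0.46286219, -0.12986527]), 'torque': array([0.01975804, 0.0110758 , 0.04466469]), 'width': 0.08544564887720837}
scene {'fx': 492.6975038331918, 'fy': 492.6975038331918, 'cx': 274.4941276602493, 'cy': 208.31392196356845, 'extrinsics': array([[ 0.36217386,  0.93200419,  0.01408165, -0.22688286],
       [-0.7674893 ,  0.28960279,  0.57191818,  0.31194382],
       [ 0.52895205, -0.21794133,  0.8201898 , -1.66527417],
       [ 0.        ,  0.        ,  0.        ,  1.        ]])}
top {'fx': 526.6073283694387, 'fy': 526.6073283694387, 'cx': 284.7048211087671, 'cy': 212.68892994651236, 'extrinsics': array([[ 0.00433921, -0.99998175, -0.00420432,  0.03273968],
       [ 0.99066482,  0.00372585,  0.13626934, -0.49309293],
       [-0.13625119, -0.00475637,  0.9906629 , -1.52436569],
       [ 0.        ,  0.        ,  0.        ,  1.        ]])}
```

View pics/scene0.png

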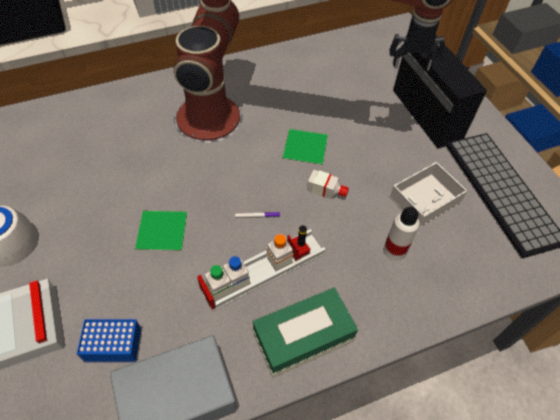

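View pics/top0.png

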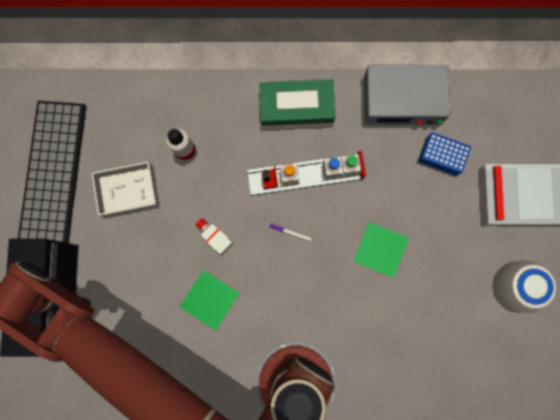

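Look-alikes: the mats are at top (381,249) / scene (162,230) and at top (209,300) / scene (305,147). The robot's right is −y, which is image right in top, so I choose (381,249). The only red-capped bottle lies at top (213,236). The other red items are the follower (269,178), the end stop (363,163), the spray can and the red strip on the tray at the right.

```bash
cat > h.py <<'E'
import numpy as np, cv2
from station import get_state, imaging
from scipy.spatial.transform import Rotation as R
def grab(n,tag):
    im=imaging.read_camera(n); cv2.imwrite(f"pics/{n}{tag}.png",im[...,::-1]); return im
def plane(n,u,v,z):
    c=imaging.camera_info(n);E=c["extrinsics"]
    d=np.array([(u-c["cx"])/c["fx"],-(v-c["cy"])/c["fy"],-1]);o=-E[:3,:3].T@E[:3,3];d=E[:3,:3].T@d
    return o+d*(z-o[2])/d[2]
def proj(n,p):
    c=imaging.camera_info(n);q=c["extrinsics"][:3]@np.append(p,1)
    return np.array([c["cx"]-c["fx"]*q[0]/q[2],c["cy"]+c["fy"]*q[1]/q[2]])
def tri(a,b):   # pixel in scene, pixel in top -> point, miss
    o1,o2=[(lambda E:-E[:3,:3].T@E[:3,3])(imaging.camera_info(n)["extrinsics"]) for n in("scene","top")]
    d1=plane("scene",*a,0)-o1;d2=plane("top",*b,0)-o2
    t=np.linalg.lstsq(np.c_[d1,-d2],o2-o1,rcond=None)[0];p,q=o1+t[0]*d1,o2+t[1]*d2
    return (p+q)/2,np.linalg.norm(p-q)
HUE={"green":(45,80),"blue":(105,125),"orange":(9,20),"red":(-7,6),"purple":(126,150)}
def blobs(im,col,box=None,smin=120,vmin=50,amin=12):
    h,s,v=[x.astype(int) for x in cv2.split(cv2.cvtColor(im,cv2.COLOR_RGB2HSV))]
    lo,hi=HUE[col];hh=np.where(h>160,h-180,h) if lo<0 else h
    m=((hh>=lo)&(hh<=hi)&(s>smin)&(v>vmin)).astype(np.uint8)
    if box: k=np.zeros_like(m);k[box[1]:box[3],box[0]:box[2]]=1;m*=k
    n,l,st,c=cv2.connectedComponentsWithStats(m)
    return [(c[i].round(1),st[i,4],l==i) for i in range(1,n) if st[i,4]>=amin]
E
python3 - <<'E'
from h import *
S,T=np.load("pics/scene0.npy"),np.load("pics/top0.npy")
for n,im,box in(("top",T,(150,120,440,340)),("scene",S,(120,120,370,320))):
    for c in HUE:
        for b in blobs(im,c,box): 
            r=cv2.minAreaRect(np.argwhere(b[2])[:,::-1].astype(np.float32)); print(n,c,b[0],b[1],np.round(r[1],1),round(r[2],1))
    # white body of fallen
    hsv=cv2.cvtColor(im,cv2.COLOR_RGB2HSV);m=((hsv[...,2]>170)&(hsv[...,1]<70)).astype(np.uint8)
    k,l,st,c=cv2.connectedComponentsWithStats(m)
    for i in range(1,k):
        if st[i,4]>30 and box[0]<c[i][0]<box[2] and box[1]<c[i][1]<box[3]:
            r=cv2.minAreaRect(np.argwhere(l==i)[:,::-1].astype(np.float32));print(n,"white",c[i].round(1),st[i,4],cv2.boxPoints(r).round(1).tolist())
a=cv2.resize(T[205:265,180:250,::-1],None,fx=6,fy=6,interpolation=cv2.INTER_CUBIC)
b=cv2.resize(T[140:205,240:380,::-1],None,fx=5,fy=5,interpolation=cv2.INTER_CUBIC)
W=np.zeros((360+325,700,3),np.uint8);W[:360,:420]=a;W[360:,:700]=b;W=cv2.resize(W,(600,587));cv2.imwrite("pics/crop0.png",W)
E
```

```text
top green [277.4 120.3] 51 [ 1. 35.] 90.0
top green [351.8 160.6] 69 [8.5 8.5] 45.0
top green [380.9 249.4] 1795 [42.9 42.2] 21.8
top green [208.9 299.8] 1861 [42.9 43.9] 32.9
top blue [429.7 154.5] 290 [21.9 32.3] 19.7
top blue [432.3 146.3] 20 [3.2 7.5] 14.0
top blue [333.9 163.1] 73 [8.5 9.2] 45.0
top orange [289.1 169.8] 97 [ 9.9 10.6] 45.0
top red [419.5 121.7] 26 [4. 5.] 90.0
top red [188.7 154.6] 75 [ 7.6 18. ] 51.8
top red [361.8 164.4] 115 [28.1  5.5] 84.6
top red [270.9 179.4] 175 [19. 13.] 90.0
top red [200.5 223.3] 80 [7.8 9.9] 45.0
top red [212.7 234.5] 31 [ 1.4 17. ] 45.0
top purple [276.1 227.2] 40 [12.6  2.8] 18.4
top white [180.3 141.9] 93 [[166.6999969482422, 142.3000030517578], [181.89999389648438, 129.1999969482422], [190.6999969482422, 139.5], [175.5, 152.60000610351562]]
top white [341.8 158.2] 37 [[337.0, 158.0], [342.0, 153.0], [346.5, 157.5], [341.5, 162.5]]
top white [295.4 177.1] 1126 [[246.39999389648438, 169.5], [354.6000061035156, 153.6999969482422], [358.20001220703125, 178.1999969482422], [250.0, 194.0]]
top white [280.7 166.7] 33 [[276.0, 165.0], [285
[... 1463 characters left out ...]
7578]]
scene white [333.4 183.1] 127 [[326.6000061035156, 187.0], [331.6000061035156, 174.60000610351562], [342.20001220703125, 178.89999389648438], [337.29998779296875, 191.3000030517578]]
scene white [249.  214.1] 111 [[234.8000030517578, 213.0], [263.8999938964844, 211.39999389648438], [264.1000061035156, 215.10000610351562], [235.0, 216.6999969482422]]
scene white [258.9 269.1] 1409 [[201.39999389648438, 274.79998779296875], [310.6000061035156, 220.1999969482422], [325.20001220703125, 249.39999389648438], [216.0, 304.0]]
scene white [278.7 249.5] 173 [[267.1000061035156, 243.5], [282.1000061035156, 234.0], [291.79998779296875, 249.1999969482422], [276.79998779296875, 258.79998779296875]]
```

View pics/crop0.png

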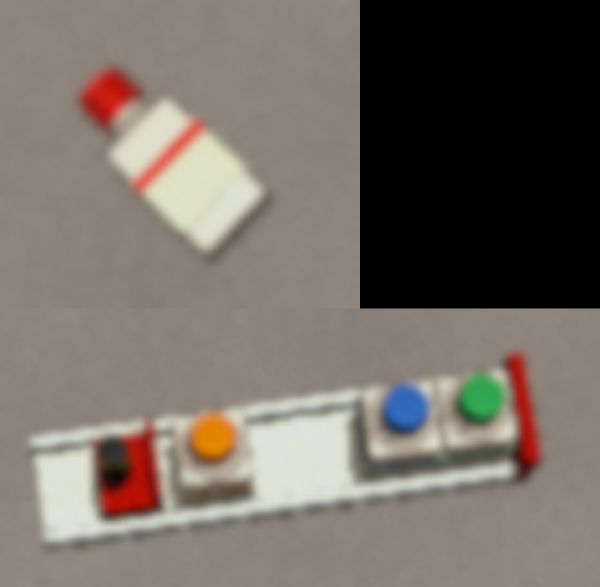

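```bash
python3 - <<'E'
from h import *
p=lambda *a:print(*[np.round(x,4) if not isinstance(x,str) else x for x in a])
p("mat",plane("top",380.9,249.4,.003),plane("scene",161.1,230.2,.003),plane("top",381,249,.003)-0)
G=[("green",(216.2,271.6),(351.8,160.6)),("blue",(234.8,262.7),(333.9,163.1)),("orange",(279.8,240.5),(289.1,169.8))]
for n,a,b in G: q,m=tri(a,b); p(n,q,m, plane("top",*b,.120),plane("scene",*a,.117))
p("cap tri",*tri((342.8,190.6),(200.5,223.3)), plane("top",200.5,223.3,.03),plane("scene",342.8,190.6,.03))
p("stripe tri",*tri((325.9,184.6),(212.7,234.5)),plane("top",212.7,234.5,.05))
for uv in [(207.5,242.5),(220,230),(231.5,241.5),(219,254),(198.5,232.5),(210,221)]: p("body",plane("top",*uv,.04))
T=np.load("pics/top0.npy")
hsv=cv2.cvtColor(T,cv2.COLOR_RGB2HSV).astype(int)
m=np.zeros(T.shape[:2],np.uint8);b=np.s_[222:262,190:245]
m[b]=((hsv[b][...,2]>150))
for c,a,bm in blobs(T,"red",(190,210,245,262)): m|=bm.astype(np.uint8)
pts=np.argwhere(m)[:,::-1].astype(np.float32);pp=np.array([plane("top",*q,.04)[:2] for q in pts]).astype(np.float32)
mu,ev=cv2.PCACompute(pp,None);p("pca",mu[0],ev[0],np.degrees(np.arctan2(ev[0][1],ev[0][0])),cv2.minAreaRect(pp))
p("cappix",*[plane("top",u,v,.034) for u,v in((246.8,169.5),(247.5,194))])
p("stop",plane("top",361.8,164.4,.06),plane("scene",206.1,291.4,.055))
p("duster",plane("top",181,146,.1),"tub",plane("top",126,189,.03),"marker",plane("top",290,232,.0))
E
```

```text
mat [ 0.3876 -0.2529  0.003 ] [ 0.3934 -0.255   0.003 ] [ 0.3888 -0.2533  0.003 ]
green [ 0.6325 -0.1564  0.112 ] 0.001 [ 0.6307 -0.155   0.12  ] [ 0.635  -0.1573  0.117 ]
blue [ 0.625  -0.1058  0.1115] 0.0016 [ 0.6232 -0.1042  0.12  ] [ 0.6278 -0.1072  0.117 ]
orange [0.6051 0.0218 0.1119] 0.0012 [0.6035 0.0224 0.12  ] [0.6078 0.02   0.117 ]
cap tri [0.4611 0.2836 0.0222] 0.0033 [0.4608 0.2839 0.03  ] [0.4657 0.2784 0.03  ]
stripe tri [0.4269 0.2446 0.0279] 0.0055 [0.4258 0.2441 0.05  ]
body [0.4032 0.2602 0.04  ]
body [0.4401 0.2244 0.04  ]
body [0.4064 0.19   0.04  ]
body [0.3697 0.2259 0.04  ]
body [0.4325 0.2874 0.04  ]
body [0.4666 0.2544 0.04  ]Traceback (most recent call last):
  File "<stdin>", line 15, in <module>
  File "<stdin>", line 2, in <lambda>
    return _wrapfunc(a, 'round', decimals=decimals, out=out)
    return _wrapit(obj, method, *args, **kwds)
    conv = _array_converter(obj)
ValueError: setting an array element with a sequence. The requested array has an inhomogeneous shape after 1 dimensions. The detected shape was (3,) + inhomogeneous part.
```

```bash
cat >> h.py <<'E'
def toolR(x,yhint):
    x=np.array(x,float);x/=np.linalg.norm(x);y=np.array(yhint,float);y-=x*(x@y);y/=np.linalg.norm(y)
    return np.c_[x,y,np.cross(x,y)]
def rel(p,Rt,s=None,fr=(1.,)):
    s=s or get_state();R0=R.from_rotvec(s["orientation"]);
    d=R0.inv().apply(np.array(p)-s["tcp_pos"]);w=(R0.inv()*R.from_matrix(Rt)).as_rotvec(degrees=True)
    for f in fr: print(np.round(np.r_[d,0,0,0]*f,4)[:3],np.round(w*f,1))
def best(p,x,y): # either jaw sense, smaller turn
    s=get_state();R0=R.from_rotvec(s["orientation"])
    c=[toolR(x,y),toolR(x,-np.array(y))]
    return min(c,key=lambda M:(R0.inv()*R.from_matrix(M)).magnitude())
E
python3 - <<'E'
from h import *
s=get_state();print(R.from_rotvec(s["orientation"]).as_matrix().round(3))
print("duster",plane("scene",400,251,0.0),plane("top",176,134,.2),"tub",plane("top",126,189,.03))
a=np.radians(45.5);d=np.array([np.cos(a),np.sin(a),0]);n=[-d[1],d[0],0]
t=np.radians(40);x=np.array([0,0,-1])*np.cos(t)-np.sin(t)*d
g=np.array([.419,.239,.029])+.02*d
for back in(.12,.0):
    p=g+x*(.022-back);M=best(p,x,n);print(p);rel(p,M)
E
```

```text
[[-0.001  0.413  0.911]
 [-0.002  0.911 -0.413]
 [-1.    -0.002 -0.   ]]
duster [0.69354891 0.34963059 0.        ] [0.68331434 0.32817814 0.2       ] tub [0.56316012 0.50936605 0.03      ]
[0.47717069 0.29819493 0.10407236]
[ 0.1263 -0.1555  0.3115] [-66.9  34.8 -24.3]
[0.4231064  0.2431787  0.01214702]
[ 0.2184 -0.2278  0.285 ] [-66.9  34.8 -24.3]
```

>>> step_arm(
  commands=[
    {"x": 0.01,"y": -0.013,"z": 0.026,"ax": -5.6,"ay": 2.9,"az": -2,"fingers": 0.085},
    {"x": 0.02,"y": -0.026,"z": 0.052,"ax": -11.2,"ay": 5.8,"az": -4,"fingers": 0.085},
    {"x": 0.03,"y": -0.039,"z": 0.078,"ax": -16.7,"ay": 8.7,"az": -6.1,"fingers": 0.085},
    {"x": 0.042,"y": -0.052,"z": 0.104,"ax": -22.3,"ay": 11.6,"az": -8.1,"fingers": 0.085},
    {"x": 0.052,"y": -0.065,"z": 0.13,"ax": -27.9,"ay": 14.5,"az": -10.1,"fingers": 0.085},
    {"x": 0.063,"y": -0.078,"z": 0.156,"ax": -33.5,"ay": 17.4,"az": -12.1,"fingers": 0.085},
    {"x": 0.074,"y": -0.091,"z": 0.182,"ax": -39,"ay": 20.3,"az": -14.2,"fingers": 0.085},
    {"x": 0.084,"y": -0.104,"z": 0.208,"ax": -44.6,"ay": 23.2,"az": -16.2,"fingers": 0.085},
    {"x": 0.095,"y": -0.117,"z": 0.234,"ax": -50.2,"ay": 26.1,"az": -18.2,"fingers": 0.085},
    {"x": 0.105,"y": -0.13,"z": 0.26,"ax": -55.8,"ay": 29,"az": -20.2,"fingers": 0.085},
    {"x": 0.116,"y": -0.143,"z": 0.286,"ax": -61.3,"ay": 31.9,"az": -22.3,"fingers": 0.085},
    {"x": 0.1263,"y": -0.1555,"z": 0.3115,"ax": -66.9,"ay": 34.8,"az": -24.3,"fingers": 0.085},
  ],
  grip_force=60,
)

```text
t: 1.1
tcp_pos: [0.4781, 0.2967, 0.103]
orientation: [-0.896, 2.128, 0.418]
force: [-0.1, -0.1, -0.7]
width: 0.0851
```

```bash
python3 - <<'E'
from h import *
print(get_state()["qpos"].round(3))
S,T=grab("scene","1"),grab("top","1")
W=np.hstack([cv2.resize(x,None,fx=3,fy=3,interpolation=cv2.INTER_CUBIC)[...,::-1] for x in(S[110:260,260:390],T[170:320,160:290])]);cv2.imwrite("pics/c1.png",W)
a=np.radians(45.5);d=np.array([np.cos(a),np.sin(a),0]);n=[-d[1],d[0],0]
t=np.radians(40);x=np.array([0,0,-1])*np.cos(t)-np.sin(t)*d
g=np.array([.419,.239,.029])+.02*d
p=g+x*.022;rel(p,best(p,x,n))
E
```

```text
[ 0.513  0.478  1.445 -0.191  1.896 -1.854]
[ 0.1156  0.0019 -0.0003] [-0.  -0.5 -0.1]
```

View pics/c1.png

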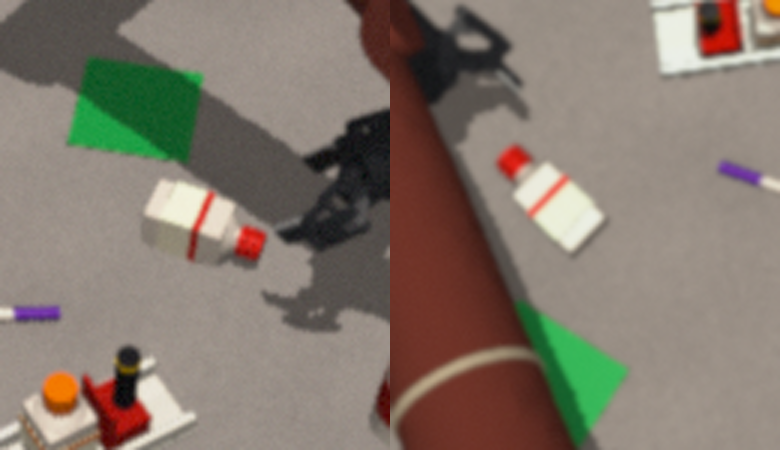

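```bash
python3 - <<'E'
from h import *
s=get_state();M=R.from_rotvec(s["orientation"]).as_matrix()
f=lambda n,q:(proj(n,q)-np.array((260,110) if n=="scene" else (160,170)))*3+(0 if n=="scene" else np.array([390,0]))
for o in((0,0,0),(-.013,.0425,0),(-.013,-.0425,0),(.1,.0425,0),(.1,-.0425,0)):
    q=s["tcp_pos"]+M@np.array(o);print(o,q.round(3),f("scene",q).round(),f("top",q).round())
E
```

```text
(0, 0, 0) [0.477 0.295 0.1  ] [279. 201.] [488. 134.]
(-0.013, 0.0425, 0) [0.453 0.331 0.11 ] [303. 166.] [447. 158.]
(-0.013, -0.0425, 0) [0.514 0.271 0.11 ] [275. 231.] [512.  94.]
(0.1, 0.0425, 0) [0.402 0.279 0.024] [221. 198.] [516. 220.]
(0.1, -0.0425, 0) [0.462 0.219 0.024] [192. 260.] [578. 160.]
```

Both views fit: the predicted finger end points straddle the bottle on either side of the stripe, at crop (200,225) and (548,197). Next I advance along the tool axis and grip.

>>> step_arm(
  commands=[
    {"x": 0.03,"ay": -0.2,"fingers": 0.085},
    {"x": 0.06,"y": 0.001,"ay": -0.5,"fingers": 0.085},
    {"x": 0.09,"y": 0.002,"ay": -0.5,"fingers": 0.085},
    {"x": 0.105,"y": 0.002,"ay": -0.5,"fingers": 0.085},
    {"x": 0.1155,"y": 0.002,"ay": -0.5,"fingers": 0.085},
    {"x": 0.1155,"y": 0.002,"ay": -0.5,"fingers": 0.085},
    {"x": 0.1155,"y": 0.002,"ay": -0.5,"fingers": 0.04},
    {"x": 0.1155,"y": 0.002,"ay": -0.5,"fingers": 0.04},
    {"x": 0.1155,"y": 0.002,"ay": -0.5,"fingers": 0.04},
    {"x": 0.1155,"y": 0.002,"ay": -0.5,"fingers": 0.04},
    {"x": 0.1155,"y": 0.002,"ay": -0.5,"fingers": 0.04},
    {"x": 0.1155,"y": 0.002,"ay": -0.5,"fingers": 0.04},
  ],
  grip_force=60,
)

```text
schema error: expected keys x, y, z, ax, ay, az, fingers
```

>>> step_arm(
  commands=[
    {"x": 0.03,"y": 0,"z": 0,"ax": 0,"ay": -0.2,"az": 0,"fingers": 0.085},
    {"x": 0.06,"y": 0.001,"z": 0,"ax": 0,"ay": -0.5,"az": 0,"fingers": 0.085},
    {"x": 0.09,"y": 0.002,"z": 0,"ax": 0,"ay": -0.5,"az": 0,"fingers": 0.085},
    {"x": 0.105,"y": 0.002,"z": 0,"ax": 0,"ay": -0.5,"az": 0,"fingers": 0.085},
    {"x": 0.1155,"y": 0.002,"z": 0,"ax": 0,"ay": -0.5,"az": 0,"fingers": 0.085},
    {"x": 0.1155,"y": 0.002,"z": 0,"ax": 0,"ay": -0.5,"az": 0,"fingers": 0.085},
    {"x": 0.1155,"y": 0.002,"z": 0,"ax": 0,"ay": -0.5,"az": 0,"fingers": 0.04},
    {"x": 0.1155,"y": 0.002,"z": 0,"ax": 0,"ay": -0.5,"az": 0,"fingers": 0.04},
    {"x": 0.1155,"y": 0.002,"z": 0,"ax": 0,"ay": -0.5,"az": 0,"fingers": 0.04},
    {"x": 0.1155,"y": 0.002,"z": 0,"ax": 0,"ay": -0.5,"az": 0,"fingers": 0.04},
    {"x": 0.1155,"y": 0.002,"z": 0,"ax": 0,"ay": -0.5,"az": 0,"fingers": 0.04},
    {"x": 0.1155,"y": 0.002,"z": 0,"ax": 0,"ay": -0.5,"az": 0,"fingers": 0.04},
  ],
  grip_force=60,
)

```text
t: 2.2
tcp_pos: [0.4251, 0.2446, 0.0136]
orientation: [-0.887, 2.121, 0.416]
force: [2.5, 3.8, 6.2]
width: 0.0493
```

```bash
cat > fk.py <<'E'
from h import *
from scipy.optimize import least_squares
D=[([1.02600837,.05332618,1.61430383,0,1.47598372,-.119],[.25782726,.56865784,.23007616],[.33246277,1.54552318,-.33549063]),
   ([.513,.478,1.445,-.191,1.896,-1.854],[.4775,.296,.1015],[-.896,2.128,.418])]
def data():
    s=get_state();return D+[(s["qpos"],s["tcp_pos"],s["orientation"])]
def wrist(q,L):  # L2,L3,h,a1,lat,ex
    L2,L3,h,a1,lat,ex=L;a=q[1]+q[2]
    r=a1+L2*np.sin(q[1])+L3*np.sin(a)+ex*np.cos(a);z=h+L2*np.cos(q[1])+L3*np.cos(a)-ex*np.sin(a)
    c,s=np.cos(q[0]),np.sin(q[0]);return np.array([c*r-s*lat,s*r+c*lat,z])
def res(v,dat): return np.concatenate([wrist(q,v[:6])+v[6]*R.from_rotvec(o).as_matrix()[:,0]-p for q,p,o in dat])
E
python3 - <<'E'
from fk import *
dat=data();s=get_state();print(s["qpos"].round(3))
for lat0 in(0,.07):
  r=least_squares(lambda v:np.r_[res(v,dat),.01*(v-[.4,.4,.2,0,lat0,0,.25])],[.4,.4,.2,0,lat0,0,.25]);print(r.x.round(3),np.abs(res(r.x,dat)).max())
M=R.from_rotvec(s["orientation"]).as_matrix();print("up in tool",(M.T@[0,0,1]).round(3),"x",M[:,0].round(3),"y",M[:,1].round(3),"z",M[:,2].round(3))
E
```

```text
[ 0.482  0.448  1.659 -0.198  1.702 -1.839]
[ 0.424  0.61   0.238 -0.     0.074  0.095  0.279] 0.0010984030420734536
[ 0.424  0.61   0.238 -0.     0.074  0.095  0.279] 0.001099028144410652
up in tool [-0.769 -0.    -0.639] x [-0.449 -0.455 -0.769] y [-0.712  0.702 -0.   ] z [ 0.54   0.548 -0.639]
```

```bash
cat >> fk.py <<'E'
LV=None
def fk(q,v):
    Rq=lambda sg:R.from_euler('z',q[0])*R.from_euler('y',q[1]+q[2])*R.from_euler('z',sg*q[3])*R.from_euler('y',q[4])
    Rm=Rq(1);x=Rm.as_matrix()[:,2]
    # roll about tool axis; frame: cols (x_tool,y,z)
    B=Rm*R.from_euler('z',q[5]);m=B.as_matrix();return wrist(q,v[:6])+v[6]*x,m
LO=np.array([-3.01,-1.01,.06,-1.02,.09,-3.14]);HI=np.array([3.01,2.22,2.58,4.17,2.62,3.14])
E
python3 - <<'E'
from fk import *
dat=data()
r=least_squares(lambda v:np.r_[res(v,dat),.01*(v-[.4,.4,.2,0,.07,0,.25])],[.4,.4,.2,0,.07,0,.25]);v=r.x;np.save("v.npy",v)
for q,p,o in dat:
    P,m=fk(q,v);M=R.from_rotvec(o).as_matrix();print((P-p).round(3),m[:,2].round(3),M[:,0].round(3),"y in m",(m.T@M[:,1]).round(3))
E
```

```text
[ 0.    -0.    -0.001] [-0.001 -0.002 -1.   ] [-0.001 -0.002 -1.   ] y in m [-1.  0.  0.]
[0.    0.    0.001] [-0.453 -0.461 -0.763] [-0.452 -0.462 -0.763] y in m [-1. -0.  0.]
[-0.    -0.    -0.001] [-0.449 -0.455 -0.769] [-0.449 -0.455 -0.769] y in m [-1.  0.  0.]
```

```bash
cat >> fk.py <<'E'
def ik(p,M,v,seeds):
    B=np.c_[-M[:,1],0*M[:,0],M[:,0]];B[:,1]=np.cross(B[:,2],B[:,0]);best=None
    for s in seeds:
        def f(q):
            P,m=fk(q,v);return np.r_[(P-p)*5,(m-B)[:, [0,2]].ravel()]
        r=least_squares(f,np.clip(s,LO+.02,HI-.02),bounds=(LO,HI))
        if best is None or r.cost<best.cost:best=r
    return best
E
python3 - <<'E'
from fk import *
v=np.load("v.npy");s=get_state();M0=R.from_rotvec(s["orientation"])
a0=45.5;d=np.array([np.cos(np.radians(a0)),np.sin(np.radians(a0)),0]);n=np.cross([0,0,1],d)
Rp=R.from_rotvec(-n*np.pi/2); print("d->",Rp.apply(d).round(3))
for phi in range(-140,141,20):
  for tgt in((.40,-.26),(.415,-.275)):
    Rf=R.from_euler('z',phi-a0,degrees=True)*Rp*M0
    # bottle frame at grasp: TCP rel to bottle origin
    off=(R.from_euler('z',phi-a0,degrees=True)*Rp).apply(s["tcp_pos"]-np.array([.419,.239,.025]))
    p=np.array([*tgt,.05])+off
    rng=np.random.default_rng(0)
    sd=[s["qpos"]]+[[np.arctan2(tgt[1],tgt[0])+rng.normal()*.4,rng.uniform(-.5,1),rng.uniform(1.5,2.5),rng.uniform(-1,3.5),rng.uniform(.2,2.5),rng.uniform(-3,3)] for _ in range(14)]
    r=ik(p,Rf.as_matrix(),v,sd);print(phi,tgt,"%.1e"%r.cost,r.x.round(2))
E
```

```text
d-> [0. 0. 1.]
-140 (0.4, -0.26) 1.1e-30 [-0.36  0.25  1.9  -0.74  1.54  0.75]
-140 (0.415, -0.275) 2.7e-31 [-0.37  0.29  1.85 -0.74  1.54  0.74]
-120 (0.4, -0.26) 1.4e-30 [-0.31  0.12  2.05 -0.88  1.34  0.6 ]
-120 (0.415, -0.275) 1.1e-30 [-0.33  0.16  2.   -0.89  1.33  0.58]
-100 (0.4, -0.26) 6.9e-07 [-0.31 -0.03  2.21 -1.02  1.11  0.43]
-100 (0.415, -0.275) 3.0e-05 [-0.33  0.    2.17 -1.02  1.09  0.41]
-80 (0.4, -0.26) 1.7e-03 [-0.39 -0.26  2.37 -1.02  0.81  0.09]
-80 (0.415, -0.275) 2.1e-03 [-0.41 -0.2   2.33 -1.02  0.79  0.08]
-60 (0.4, -0.26) 2.2e-05 [-0.52 -0.45  2.53 -1.02  0.46 -0.24]
-60 (0.415, -0.275) 1.6e-04 [-0.54 -0.38  2.48 -1.02  0.44 -0.25]
-40 (0.4, -0.26) 1.7e-03 [-0.74 -0.55  2.58  0.11  0.28 -1.7 ]
-40 (0.415, -0.275) 3.2e-27 [-0.76 -0.5   2.57  0.25  0.2  -1.86]
-20 (0.4, -0.26) 5.7e-04 [-1.   -0.54  2.58  0.98  0.59 -2.92]
-20 (0.415, -0.275) 6.3e-28 [-0.99 -0.47  2.55  1.06  0.56 -3.  ]
0 (0.4, -0.26) 1.2e-25 [-1.15 -0.37  2.49  1.07  0.93  2.92]
0 (0.415, -0.275) 3.4e-30 [-1.13 -0.3   2.43  1.09  0.9   2.91]
20 (0.4, -0.26) 6.4e-32 [-1.2  -0.16  2.33  0.98  1.19  2.68]
20 (0.415, -0.275) 1.4e-30 [-1.17 -0.1   2.28  0.99  1.17  2.68]
40 (0.4, -0.26) 1.5e-31 [-1.17  0.02  2.16  0.84  1.39  2.5 ]
40 (0.415, -0.275) 3.2e-31 [-1.16  0.07  2.11  0.85  1.38  2.51]
60 (0.4, -0.26) 1.1e-30 [-1.11  0.17  2.    0.69  1.57  2.33]
60 (0.415, -0.275) 3.9e-31 [-1.1   0.21  1.95  0.7   1.57  2.35]
80 (0.4, -0.26) 4.2e-30 [-1.03  0.29  1.85  0.54  1.71  2.17]
80 (0.415, -0.275) 6.5e-28 [-1.02  0.33  1.8   0.54  1.72  2.18]
100 (0.4, -0.26) 4.9e-31 [-0.93  0.38  1.74  0.37  1.83  1.98]
100 (0.415, -0.275) 1.3e-30 [-0.92  0.42  1.68  0.37  1.84  1.99]
120 (0.4, -0.26) 8.4e-31 [-0.83  0.44  1.66  0.18  1.91  1.77]
120 (0.415, -0.275) 3.8e-25 [-0.82  0.48  1.6   0.18  1.92  1.78]
140 (0.4, -0.26) 3.0e-27 [-0.72  0.46  1.62 -0.02  1.94  1.55]
140 (0.415, -0.275) 4.3e-31 [-0.72  0.5   1.56 -0.02  1.95  1.55]
```

```bash
cat > plan1.py <<'E'
from fk import *
import json
v=np.load("v.npy");s=get_state();M0=R.from_rotvec(s["orientation"])
a0=45.5;phi=140
d=np.array([np.cos(np.radians(a0)),np.sin(np.radians(a0)),0]);n=np.cross([0,0,1],d)
Q=R.from_euler('z',phi-a0,degrees=True)*R.from_rotvec(-n*np.pi/2)
Rf=Q*M0;off=Q.apply(s["tcp_pos"]-np.array([.419,.239,.025]))
pf=np.array([.40,-.262,.048])+off;np.savez("place1.npz",p=pf,M=Rf.as_matrix())
p1=s["tcp_pos"]+[0,0,.16];M1=M0.as_matrix()
qa=ik(p1,M1,v,[s["qpos"]]).x
qb=ik(pf+[0,0,.12],Rf.as_matrix(),v,[[-.72,.4,1.5,-.02,1.94,1.55]]);print(qa.round(2),qb.x.round(2),qb.cost,pf,off)
print("lift",(M1.T@[0,0,.16]).round(4))
N=36;P=[fk(qa+(qb.x-qa)*k/N,v) for k in range(N+1)]
F=lambda m:R.from_matrix(np.c_[m[:,2],-m[:,0],-m[:,1]])
print("maxstep",max(np.degrees((F(P[k][1]).inv()*F(P[k+1][1])).magnitude()) for k in range(N)),max(np.linalg.norm(P[k+1][0]-P[k][0]) for k in range(N)),min(x[0][2] for x in P))
for c in range(0,N,12):
    b=P[c];rows=[]
    for k in range(c+1,c+13):
        t=F(b[1]).inv().apply(P[k][0]-b[0]);w=(F(b[1]).inv()*F(P[k][1])).as_rotvec(degrees=True)
        rows.append(dict(zip(("x","y","z","ax","ay","az","fingers"),[*[round(float(z),3) for z in t],*[round(float(z),1) for z in w],.04])))
    print(json.dumps(rows))
E
python3 plan1.py
```

```text
[ 0.48  0.24  1.61 -0.21  1.95 -1.89] [-0.72  0.31  1.59 -0.02  2.12  1.54] 3.2534734550533575e-29 [ 0.39151161 -0.25438313  0.0562845 ] [-0.00848839  0.00761687  0.0082845 ]
lift [-0.1231 -0.     -0.1023]
maxstep 7.003133745742245 0.014973292036139839 0.17257919913548442
[{"x": 0.003, "y": -0.014, "z": -0.004, "ax": 6.8, "ay": 0.3, "az": 1.6, "fingers": 0.04}, {"x": 0.007, "y": -0.028, "z": -0.008, "ax": 13.6, "ay": 0.8, "az": 3.1, "fingers": 0.04}, {"x": 0.011, "y": -0.042, "z": -0.012, "ax": 20.4, "ay": 1.3, "az": 4.7, "fingers": 0.04}, {"x": 0.015, "y": -0.055, "z": -0.017, "ax": 27.2, "ay": 2.1, "az": 6.2, "fingers": 0.04}, {"x": 0.019, "y": -0.069, "z": -0.022, "ax": 34.0, "ay": 2.9, "az": 7.7, "fingers": 0.04}, {"x": 0.024, "y": -0.082, "z": -0.027, "ax": 40.7, "ay": 4.0, "az": 9.1, "fingers": 0.04}, {"x": 0.028, "y": -0.095, "z": -0.033, "ax": 47.5, "ay": 5.1, "az": 10.5, "fingers": 0.04}, {"x": 0.033, "y": -0.107, "z": -0.039, "ax": 54.2, "ay": 6.4, "az": 11.8, "fingers": 0.04}, {"x": 0.039, "y": -0.119, "z": -0.045, "ax": 60.9, "ay": 7.9, "az": 13.1, "fingers": 0.04}, {"x":
[... 1741 characters left out ...]
 "z": 0.065, "ax": 33.1, "ay": 5.3, "az": -6.9, "fingers": 0.04}, {"x": 0.007, "y": 0.035, "z": 0.079, "ax": 39.6, "ay": 6.1, "az": -8.7, "fingers": 0.04}, {"x": 0.009, "y": 0.04, "z": 0.092, "ax": 46.2, "ay": 6.7, "az": -10.5, "fingers": 0.04}, {"x": 0.012, "y": 0.044, "z": 0.105, "ax": 52.7, "ay": 7.2, "az": -12.4, "fingers": 0.04}, {"x": 0.014, "y": 0.048, "z": 0.119, "ax": 59.1, "ay": 7.5, "az": -14.5, "fingers": 0.04}, {"x": 0.017, "y": 0.052, "z": 0.132, "ax": 65.6, "ay": 7.7, "az": -16.6, "fingers": 0.04}, {"x": 0.021, "y": 0.056, "z": 0.146, "ax": 72.0, "ay": 7.7, "az": -18.9, "fingers": 0.04}, {"x": 0.024, "y": 0.059, "z": 0.159, "ax": 78.4, "ay": 7.6, "az": -21.2, "fingers": 0.04}]
```

>>> step_arm(
  commands=[
    {"x": -0.012,"y": 0,"z": -0.01,"ax": 0,"ay": 0,"az": 0,"fingers": 0.04},
    {"x": -0.031,"y": 0,"z": -0.026,"ax": 0,"ay": 0,"az": 0,"fingers": 0.04},
    {"x": -0.054,"y": 0,"z": -0.045,"ax": 0,"ay": 0,"az": 0,"fingers": 0.04},
    {"x": -0.077,"y": 0,"z": -0.064,"ax": 0,"ay": 0,"az": 0,"fingers": 0.04},
    {"x": -0.1,"y": 0,"z": -0.083,"ax": 0,"ay": 0,"az": 0,"fingers": 0.04},
    {"x": -0.115,"y": 0,"z": -0.095,"ax": 0,"ay": 0,"az": 0,"fingers": 0.04},
    {"x": -0.123,"y": 0,"z": -0.102,"ax": 0,"ay": 0,"az": 0,"fingers": 0.04},
    {"x": -0.123,"y": 0,"z": -0.102,"ax": 0,"ay": 0,"az": 0,"fingers": 0.04},
  ],
  grip_force=60,
)

```text
t: 2.87
tcp_pos: [0.4262, 0.2453, 0.1759]
orientation: [-0.886, 2.116, 0.416]
force: [-0.7, 0.4, -2.5]
width: 0.0493
```

>>> step_arm(
  commands=[
    {"x": 0.003,"y": -0.014,"z": -0.004,"ax": 6.8,"ay": 0.3,"az": 1.6,"fingers": 0.04},
    {"x": 0.007,"y": -0.028,"z": -0.008,"ax": 13.6,"ay": 0.8,"az": 3.1,"fingers": 0.04},
    {"x": 0.011,"y": -0.042,"z": -0.012,"ax": 20.4,"ay": 1.3,"az": 4.7,"fingers": 0.04},
    {"x": 0.015,"y": -0.055,"z": -0.017,"ax": 27.2,"ay": 2.1,"az": 6.2,"fingers": 0.04},
    {"x": 0.019,"y": -0.069,"z": -0.022,"ax": 34.0,"ay": 2.9,"az": 7.7,"fingers": 0.04},
    {"x": 0.024,"y": -0.082,"z": -0.027,"ax": 40.7,"ay": 4.0,"az": 9.1,"fingers": 0.04},
    {"x": 0.028,"y": -0.095,"z": -0.033,"ax": 47.5,"ay": 5.1,"az": 10.5,"fingers": 0.04},
    {"x": 0.033,"y": -0.107,"z": -0.039,"ax": 54.2,"ay": 6.4,"az": 11.8,"fingers": 0.04},
    {"x": 0.039,"y": -0.119,"z": -0.045,"ax": 60.9,"ay": 7.9,"az": 13.1,"fingers": 0.04},
    {"x": 0.044,"y": -0.132,"z": -0.051,"ax": 67.5,"ay": 9.5,"az": 14.4,"fingers": 0.04},
    {"x": 0.05,"y": -0.143,"z": -0.058,"ax": 74.1,"ay": 11.3,"az": 15.5,"fingers": 0.04},
    {"x": 0.056,"y": -0.155,"z": -0.065,"ax": 80.7,"ay": 13.2,"az": 16.6,"fingers": 0.04},
  ],
)

```text
t: 3.87
tcp_pos: [0.4753, 0.0747, 0.1719]
orientation: [0.219, 2.057, -1.012]
force: [-0.0, -0.5, -3.2]
width: 0.0493
```

>>> step_arm(
  commands=[
    {"x": 0.002,"y": -0.009,"z": 0.011,"ax": 6.7,"ay": 1.6,"az": 0.5,"fingers": 0.04},
    {"x": 0.004,"y": -0.018,"z": 0.022,"ax": 13.5,"ay": 3.2,"az": 0.9,"fingers": 0.04},
    {"x": 0.006,"y": -0.028,"z": 0.033,"ax": 20.2,"ay": 4.9,"az": 1.2,"fingers": 0.04},
    {"x": 0.009,"y": -0.038,"z": 0.044,"ax": 26.9,"ay": 6.6,"az": 1.3,"fingers": 0.04},
    {"x": 0.012,"y": -0.048,"z": 0.054,"ax": 33.6,"ay": 8.4,"az": 1.2,"fingers": 0.04},
    {"x": 0.015,"y": -0.058,"z": 0.064,"ax": 40.2,"ay": 10.2,"az": 1.1,"fingers": 0.04},
    {"x": 0.019,"y": -0.068,"z": 0.074,"ax": 46.9,"ay": 12.0,"az": 0.7,"fingers": 0.04},
    {"x": 0.022,"y": -0.078,"z": 0.083,"ax": 53.5,"ay": 13.9,"az": 0.2,"fingers": 0.04},
    {"x": 0.026,"y": -0.089,"z": 0.092,"ax": 60.1,"ay": 15.8,"az": -0.5,"fingers": 0.04},
    {"x": 0.031,"y": -0.1,"z": 0.101,"ax": 66.6,"ay": 17.7,"az": -1.3,"fingers": 0.04},
    {"x": 0.035,"y": -0.111,"z": 0.109,"ax": 73.1,"ay": 19.7,"az": -2.3,"fingers": 0.04},
    {"x": 0.04,"y": -0.122,"z": 0.118,"ax": 79.6,"ay": 21.6,"az": -3.5,"fingers": 0.04},
  ],
)

```text
t: 4.87
tcp_pos: [0.4609, -0.0995, 0.1707]
orientation: [1.097, 1.271, -2.424]
force: [0.7, -0.2, -3.5]
width: 0.0495
```

>>> step_arm(
  commands=[
    {"x": 0.0,"y": 0.007,"z": 0.013,"ax": 6.6,"ay": 1.3,"az": -1.2,"fingers": 0.04},
    {"x": 0.001,"y": 0.013,"z": 0.026,"ax": 13.3,"ay": 2.4,"az": -2.4,"fingers": 0.04},
    {"x": 0.002,"y": 0.019,"z": 0.039,"ax": 19.9,"ay": 3.5,"az": -3.8,"fingers": 0.04},
    {"x": 0.003,"y": 0.024,"z": 0.052,"ax": 26.5,"ay": 4.5,"az": -5.3,"fingers": 0.04},
    {"x": 0.005,"y": 0.03,"z": 0.065,"ax": 33.1,"ay": 5.3,"az": -6.9,"fingers": 0.04},
    {"x": 0.007,"y": 0.035,"z": 0.079,"ax": 39.6,"ay": 6.1,"az": -8.7,"fingers": 0.04},
    {"x": 0.009,"y": 0.04,"z": 0.092,"ax": 46.2,"ay": 6.7,"az": -10.5,"fingers": 0.04},
    {"x": 0.012,"y": 0.044,"z": 0.105,"ax": 52.7,"ay": 7.2,"az": -12.4,"fingers": 0.04},
    {"x": 0.014,"y": 0.048,"z": 0.119,"ax": 59.1,"ay": 7.5,"az": -14.5,"fingers": 0.04},
    {"x": 0.017,"y": 0.052,"z": 0.132,"ax": 65.6,"ay": 7.7,"az": -16.6,"fingers": 0.04},
    {"x": 0.021,"y": 0.056,"z": 0.146,"ax": 72.0,"ay": 7.7,"az": -18.9,"fingers": 0.04},
    {"x": 0.024,"y": 0.059,"z": 0.159,"ax": 78.4,"ay": 7.6,"az": -21.2,"fingers": 0.04},
  ],
)

```text
t: 5.87
tcp_pos: [0.3874, -0.2548, 0.1715]
orientation: [-0.826, 0.319, 2.312]
force: [-0.1, -0.5, -2.8]
width: 0.0497
```

```bash
python3 - <<'E'
from h import *
z=np.load("place1.npz");s=get_state();print(s["tcp_pos"],z["p"],s["qpos"].round(2))
rel(z["p"]+[0,0,.12],z["M"]);M=R.from_rotvec(s["orientation"]).as_matrix();print("down",(M.T@[0,0,-1]).round(3))
S,T=grab("scene","2"),grab("top","2")
W=np.hstack([cv2.resize(x,None,fx=3,fy=3,interpolation=cv2.INTER_CUBIC)[...,::-1] for x in(S[120:270,110:240],T[170:320,300:430])]);cv2.imwrite("pics/c2.png",W)
E
```

```text
[ 0.38736427 -0.25477986  0.17151745] [ 0.39151161 -0.25438313  0.0562845 ] [-0.73  0.31  1.6  -0.02  2.11  1.55]
[-0.0053 -0.003   0.0019] [-0.8  0.2  0.3]
down [ 0.636 -0.009 -0.772]
```

View pics/c2.png

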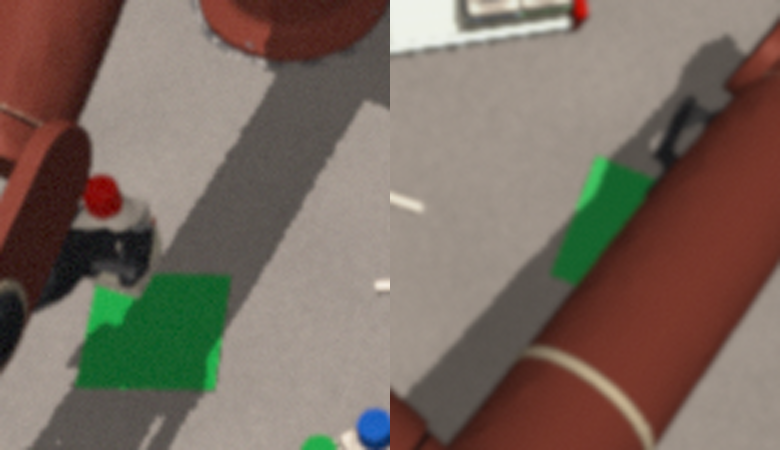

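Red cap up at scene crop (103,195), with the bottle upright above the chosen mat, whose centre is near crop (155,330). Next I check the cap position and work out the descent.

```bash
python3 - <<'E'
from h import *
z=np.load("place1.npz");s=get_state()
im=cv2.cvtColor(cv2.imread("pics/scene2.png"),cv2.COLOR_BGR2RGB)
for b in blobs(im,"red",(125,160,170,205)): print(b[:2],plane("scene",*b[0],.227),"expect",z["p"]*0+[.396,-.2624,.225+.0])
for k in(.04,.006,0):rel(z["p"]+[0,0,k],z["M"])
E
```

```text
(array([134.1, 180. ]), np.int32(539)) [ 0.37893743 -0.27955408  0.227     ] expect [ 0.396  -0.2624  0.225 ]
[ 0.0461 -0.0047 -0.0598] [-0.7  0.2  0.4]
[ 0.0677 -0.005  -0.086 ] [-0.7  0.2  0.4]
[ 0.0715 -0.005  -0.0906] [-0.7  0.2  0.4]
```

>>> step_arm(
  commands=[
    {"x": 0.012,"y": -0.001,"z": -0.016,"ax": -0.7,"ay": 0.2,"az": 0.4,"fingers": 0.04},
    {"x": 0.024,"y": -0.002,"z": -0.031,"ax": -0.7,"ay": 0.2,"az": 0.4,"fingers": 0.04},
    {"x": 0.036,"y": -0.004,"z": -0.047,"ax": -0.7,"ay": 0.2,"az": 0.4,"fingers": 0.04},
    {"x": 0.046,"y": -0.005,"z": -0.06,"ax": -0.7,"ay": 0.2,"az": 0.4,"fingers": 0.04},
    {"x": 0.053,"y": -0.005,"z": -0.068,"ax": -0.7,"ay": 0.2,"az": 0.4,"fingers": 0.04},
    {"x": 0.059,"y": -0.005,"z": -0.076,"ax": -0.7,"ay": 0.2,"az": 0.4,"fingers": 0.04},
    {"x": 0.064,"y": -0.005,"z": -0.082,"ax": -0.7,"ay": 0.2,"az": 0.4,"fingers": 0.04},
    {"x": 0.066,"y": -0.005,"z": -0.0845,"ax": -0.7,"ay": 0.2,"az": 0.4,"fingers": 0.04},
    {"x": 0.066,"y": -0.005,"z": -0.0845,"ax": -0.7,"ay": 0.2,"az": 0.4,"fingers": 0.04},
  ],
)

```text
t: 6.72
tcp_pos: [0.3917, -0.2544, 0.0641]
orientation: [-0.837, 0.307, 2.322]
force: [-0.2, 0.0, -2.2]
width: 0.0494
```

```bash
python3 - <<'E'
from h import *
z=np.load("place1.npz");s=get_state();print(s["tcp_pos"],z["p"],s["force"])
for k in(.006,.003,0,-.003):rel(z["p"]+[0,0,k],z["M"])
S=grab("scene","3");cv2.imwrite("pics/c3.png",cv2.resize(S[150:270,90:240],None,fx=5,fy=5,interpolation=cv2.INTER_CUBIC)[...,::-1])
E
```

```text
[ 0.39167473 -0.25443928  0.06407516] [ 0.39151161 -0.25438313  0.0562845 ] [-0.15936877  0.02495901 -2.2164794 ]
[ 0.0013  0.0001 -0.0013] [-0.  0. -0.]
[ 0.0032  0.0001 -0.0036] [-0.  0. -0.]
[ 0.0051  0.     -0.0059] [-0.  0. -0.]
[ 0.007   0.     -0.0082] [-0.  0. -0.]
```

View pics/c3.png

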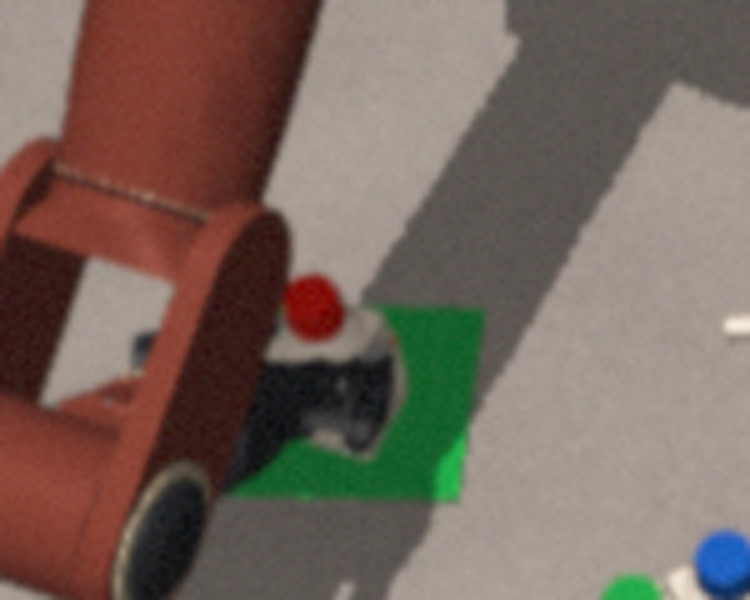

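The bottle is over the middle of the mat, with the cap at crop (313,307). I lower in small steps until contact.

>>> step_arm(
  commands=[
    {"x": 0.0013,"y": 0,"z": -0.0013,"ax": 0,"ay": 0,"az": 0,"fingers": 0.04},
    {"x": 0.0026,"y": 0,"z": -0.003,"ax": 0,"ay": 0,"az": 0,"fingers": 0.04},
    {"x": 0.0038,"y": 0,"z": -0.0044,"ax": 0,"ay": 0,"az": 0,"fingers": 0.04},
    {"x": 0.0038,"y": 0,"z": -0.0044,"ax": 0,"ay": 0,"az": 0,"fingers": 0.04},
  ],
)

```text
t: 7.1
tcp_pos: [0.3922, -0.255, 0.0595]
orientation: [-0.839, 0.308, 2.321]
force: [0.4, -0.2, -1.3]
width: 0.0491
```

>>> step_arm(
  commands=[
    {"x": 0.0006,"y": 0,"z": -0.0008,"ax": 0,"ay": 0,"az": 0,"fingers": 0.04},
    {"x": 0.0013,"y": 0,"z": -0.0015,"ax": 0,"ay": 0,"az": 0,"fingers": 0.04},
    {"x": 0.0013,"y": 0,"z": -0.0015,"ax": 0,"ay": 0,"az": 0,"fingers": 0.04},
  ],
)

```text
t: 7.35
tcp_pos: [0.3924, -0.255, 0.0594]
orientation: [-0.837, 0.308, 2.322]
force: [-0.6, 1.0, 6.8]
width: 0.0495
```

>>> step_arm(
  commands=[
    {"x": 0,"y": 0,"z": 0,"ax": 0,"ay": 0,"az": 0,"fingers": 0.052},
    {"x": 0,"y": 0,"z": 0,"ax": 0,"ay": 0,"az": 0,"fingers": 0.06},
    {"x": 0,"y": 0,"z": 0,"ax": 0,"ay": 0,"az": 0,"fingers": 0.075},
    {"x": 0,"y": 0,"z": 0,"ax": 0,"ay": 0,"az": 0,"fingers": 0.085},
    {"x": 0,"y": 0,"z": 0,"ax": 0,"ay": 0,"az": 0,"fingers": 0.085},
    {"x": 0,"y": 0,"z": 0,"ax": 0,"ay": 0,"az": 0,"fingers": 0.085},
    {"x": -0.02,"y": 0,"z": 0,"ax": 0,"ay": 0,"az": 0,"fingers": 0.085},
    {"x": -0.05,"y": 0,"z": 0,"ax": 0,"ay": 0,"az": 0,"fingers": 0.085},
    {"x": -0.085,"y": 0,"z": 0,"ax": 0,"ay": 0,"az": 0,"fingers": 0.085},
    {"x": -0.12,"y": 0,"z": 0,"ax": 0,"ay": 0,"az": 0,"fingers": 0.085},
    {"x": -0.14,"y": 0,"z": 0,"ax": 0,"ay": 0,"az": 0,"fingers": 0.085},
    {"x": -0.14,"y": 0,"z": 0,"ax": 0,"ay": 0,"az": 0,"fingers": 0.085},
  ],
)

```text
t: 8.35
tcp_pos: [0.4778, -0.3268, 0.1522]
orientation: [-0.846, 0.312, 2.319]
force: [-0.1, -0.5, -0.0]
width: 0.085
```

```bash
python3 - <<'E'
from h import *
s=get_state();print(s["tcp_pos"],s["qpos"].round(2),s["width"])
S,T=grab("scene","4"),grab("top","4")
for n,im,bx in(("scene",S,(130,150,230,270)),("top",T,(340,200,430,300))):
    for b in blobs(im,"red",bx): print(n,b[:2],plane(n,*b[0],.112))
W=np.hstack([cv2.resize(x,None,fx=3,fy=3,interpolation=cv2.INTER_CUBIC)[...,::-1] for x in(S[140:290,110:240],T[170:320,300:430])]);cv2.imwrite("pics/c4.png",W)
E
```

```text
[ 0.47784101 -0.32682925  0.1521733 ] [-0.72  0.57  1.29 -0.02  2.15  1.55] 0.08498394102622944
scene (array([131.7, 154.9]), np.int32(49)) [ 0.18768883 -0.27121601  0.112     ]
scene (array([152.8, 212.7]), np.int32(119)) [ 0.40647031 -0.26112737  0.112     ]
top (array([411.3, 233.1]), np.int32(2165)) [ 0.42602308 -0.31925837  0.112     ]
top (array([375.8, 278.8]), np.int32(2624)) [ 0.29900726 -0.21780495  0.112     ]
```

View pics/c4.png

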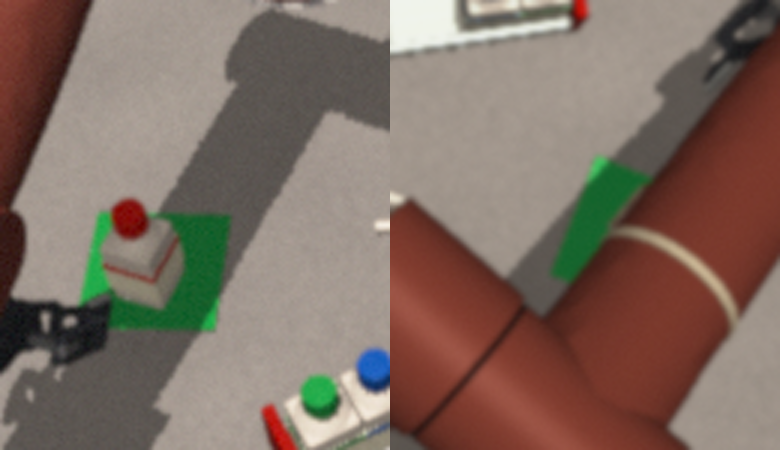

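Bottle stands upright on the mat, released, with the cap at crop (130,218) and scene px (152.8,212.7). Next I find the lane's midline from the rail edges in the first top picture and plan the regrasp.

```bash
cat > plan2.py <<'E'
from fk import *
v=np.load("v.npy");s=get_state();M=R.from_rotvec(s["orientation"]).as_matrix()
T=np.load("pics/top0.npy").astype(float);g=T.mean(2)
def edge(cols,rows,way):  # subpixel strongest rise when scanning from outside in
    out=[]
    for u in cols:
        c=g[rows[0]:rows[1],u];c=c[::-1] if way<0 else c
        k=np.argmax(np.diff(c)>18) ; b,w=c[max(k-2,0):k].mean(),c[k+1:k+4].max();h=(b+w)/2
        j=k+np.argmax(c[k:]>h);f=j-1+(h-c[j-1])/(c[j]-c[j-1]);out.append((u,rows[1]-1-f if way<0 else rows[0]+f))
    return np.array(out,float)
near=edge(range(256,352,3),(172,205),-1);far=edge(range(256,352,3),(138,172),1)
def line(e,z):
    P=np.array([plane("top",*x,z)[:2] for x in e]).astype(np.float32)
    a=cv2.fitLine(P,cv2.DIST_HUBER,0,.002,.001).ravel();dv=a[:2]*np.sign(a[1]);return a[2:],dv,np.abs((P-a[2:])@[-dv[1],dv[0]])
for nm,e,z in(("near",near,.028),("far",far,.028),("far0",far,.0)):
    p,dv,r=line(e,z);print(nm,p.round(4),np.degrees(np.arctan2(dv[1],dv[0])).round(2),"med res",np.median(r).round(4),r.max().round(4))
p0,dv,_=line(near,.028);p1,dv1,_=line(far,.028);nn=np.array([dv[1],-dv[0]])
print("width",nn@(p1-p0))
for n,c in(("green",(.6325,-.1564)),("blue",(.625,-.1058)),("orange",(.6051,.0218))):print(n,"from near edge",nn@(np.array(c)-p0),"along",dv@(np.array(c)-p0))
print("jaw az",np.degrees(np.arctan2(M[1,1],M[0,1])),"tool x",M[:,0].round(3))
E
python3 plan2.py
```

```text
near [ 0.5727 -0.0182] 98.57 med res 0.0002 0.0008
far [0. 0.] 0.0 med res nan nan
far0 [0. 0.] 0.0 med res nan nan
width -0.5636227
green from near edge 0.03852867995285619 along -0.14559216955803658
blue from near edge 0.03864861979269618 along -0.09443949882589604
orange from near edge 0.037975128296848445 along 0.034701188416254275
jaw az -130.02381338507158 tool x [-0.59   0.493 -0.639]plan2.py:8: RuntimeWarning: Mean of empty slice.
  k=np.argmax(np.diff(c)>18) ; b,w=c[max(k-2,0):k].mean(),c[k+1:k+4].max();h=(b+w)/2
  ret = ret.dtype.type(ret / rcount)
```

```bash
cat > plan3.py <<'E'
from fk import *
import json
v=np.load("v.npy");s=get_state()
az=lambda a:np.array([np.cos(np.radians(a)),np.sin(np.radians(a)),0])
Mg=toolR([0,0,-1],az(-130.02));Ml=toolR([0,0,-1],az(-171.43))
B=np.array([.402,-.262,.093]);Lp=np.array([.6156,-.0421,.096])
q=s["qpos"]
for nm,p,M in(("above mat",B+[0,0,.11],Mg),("mat",B,Mg),("above lane",Lp+[0,0,.15],Ml),("lane",Lp,Ml)):
    r=ik(p,M,v,[q]);q=r.x;print(nm,p,"%.0e"%r.cost,q.round(2))
E
python3 - <<'E'
from plan3 import *
rel(B+[0,0,.11],Mg,fr=(.25,.5,.75,1))
E
```

```text
above mat [ 0.402 -0.262  0.203] 4e-21 [-0.73 -0.29  1.97 -0.    1.46  1.54]
mat [ 0.402 -0.262  0.093] 2e-17 [-0.73 -0.17  2.07 -0.    1.25  1.54]
above lane [ 0.6156 -0.0421  0.246 ] 5e-29 [-0.19  0.03  1.62  0.    1.5   2.8 ]
lane [ 0.6156 -0.0421  0.096 ] 8e-19 [-0.19  0.15  1.74  0.    1.25  2.8 ]
[ 0.0098 -0.0001  0.0258] [-0.  12.6 -0. ]
[ 0.0195 -0.0003  0.0516] [-0.  25.1 -0.1]
[ 0.0293 -0.0004  0.0774] [-0.  37.7 -0.1]
[ 0.039  -0.0005  0.1032] [-0.1 50.3 -0.1]
```

>>> step_arm(
  commands=[
    {"x": 0.0049,"y": 0,"z": 0.0129,"ax": 0,"ay": 6.3,"az": 0,"fingers": 0.085},
    {"x": 0.0098,"y": 0,"z": 0.0258,"ax": 0,"ay": 12.6,"az": 0,"fingers": 0.085},
    {"x": 0.0146,"y": 0,"z": 0.0387,"ax": 0,"ay": 18.9,"az": 0,"fingers": 0.085},
    {"x": 0.0195,"y": 0,"z": 0.0516,"ax": 0,"ay": 25.1,"az": -0.1,"fingers": 0.085},
    {"x": 0.0244,"y": 0,"z": 0.0645,"ax": 0,"ay": 31.4,"az": -0.1,"fingers": 0.085},
    {"x": 0.0293,"y": 0,"z": 0.0774,"ax": 0,"ay": 37.7,"az": -0.1,"fingers": 0.085},
    {"x": 0.0342,"y": 0,"z": 0.0903,"ax": 0,"ay": 44,"az": -0.1,"fingers": 0.085},
    {"x": 0.039,"y": -0.0005,"z": 0.1032,"ax": -0.1,"ay": 50.3,"az": -0.1,"fingers": 0.085},
    {"x": 0.039,"y": -0.0005,"z": 0.1032,"ax": -0.1,"ay": 50.3,"az": -0.1,"fingers": 0.085},
  ],
)

```text
t: 9.2
tcp_pos: [0.3976, -0.2575, 0.2014]
orientation: [-1.819, 0.661, 1.816]
force: [-0.5, 0.7, -0.6]
width: 0.085
```

```bash
python3 - <<'E'
from plan3 import *
rel(B,Mg)
S=grab("scene","5")
for b in blobs(S,"red",(135,190,170,230)): print(b[:2],plane("scene",*b[0],.1095))
E
```

```text
above mat [ 0.402 -0.262  0.203] 6e-26 [-0.73 -0.29  1.97  0.    1.46  1.54]
mat [ 0.402 -0.262  0.093] 2e-17 [-0.73 -0.17  2.07 -0.    1.25  1.54]
above lane [ 0.6156 -0.0421  0.246 ] 5e-29 [-0.19  0.03  1.62  0.    1.5   2.8 ]
lane [ 0.6156 -0.0421  0.096 ] 8e-19 [-0.19  0.15  1.74  0.    1.25  2.8 ]
[ 0.1084  0.0006 -0.0061] [ 0.1 -0.1 -0. ]
(array([153. , 212.3]), np.int32(119)) [ 0.40355133 -0.26038241  0.1095    ]
```

>>> step_arm(
  commands=[
    {"x": 0.02,"y": 0,"z": -0.006,"ax": 0,"ay": 0,"az": 0,"fingers": 0.085},
    {"x": 0.05,"y": 0,"z": -0.006,"ax": 0,"ay": 0,"az": 0,"fingers": 0.085},
    {"x": 0.08,"y": 0,"z": -0.006,"ax": 0,"ay": 0,"az": 0,"fingers": 0.085},
    {"x": 0.1,"y": 0,"z": -0.006,"ax": 0,"ay": 0,"az": 0,"fingers": 0.085},
    {"x": 0.1085,"y": 0,"z": -0.006,"ax": 0,"ay": 0,"az": 0,"fingers": 0.085},
    {"x": 0.1085,"y": 0,"z": -0.006,"ax": 0,"ay": 0,"az": 0,"fingers": 0.085},
    {"x": 0.1085,"y": 0,"z": -0.006,"ax": 0,"ay": 0,"az": 0,"fingers": 0.06},
    {"x": 0.1085,"y": 0,"z": -0.006,"ax": 0,"ay": 0,"az": 0,"fingers": 0.045},
    {"x": 0.1085,"y": 0,"z": -0.006,"ax": 0,"ay": 0,"az": 0,"fingers": 0.035},
    {"x": 0.1085,"y": 0,"z": -0.006,"ax": 0,"ay": 0,"az": 0,"fingers": 0.022},
    {"x": 0.1085,"y": 0,"z": -0.006,"ax": 0,"ay": 0,"az": 0,"fingers": 0.022},
    {"x": 0.1085,"y": 0,"z": -0.006,"ax": 0,"ay": 0,"az": 0,"fingers": 0.022},
  ],
  grip_force=50,
)

```text
t: 10.25
tcp_pos: [0.4042, -0.2636, 0.0944]
orientation: [-1.82, 0.662, 1.816]
force: [-0.2, -0.4, 3.2]
width: 0.0287
```

>>> step_arm(
  commands=[
    {"x": -0.003,"y": 0,"z": 0,"ax": 0,"ay": 0,"az": 0,"fingers": 0.022},
    {"x": -0.01,"y": 0,"z": 0,"ax": 0,"ay": 0,"az": 0,"fingers": 0.022},
    {"x": -0.02,"y": 0,"z": 0,"ax": 0,"ay": 0,"az": 0,"fingers": 0.022},
    {"x": -0.02,"y": 0,"z": 0,"ax": 0,"ay": 0,"az": 0,"fingers": 0.022},
  ],
)

```text
t: 10.58
tcp_pos: [0.4051, -0.2643, 0.1166]
orientation: [-1.823, 0.663, 1.813]
force: [0.8, -0.8, -1.3]
width: 0.0284
```

>>> step_arm(
  commands=[
    {"x": -0.02,"y": 0,"z": 0,"ax": 0,"ay": 0,"az": 0,"fingers": 0.022},
    {"x": -0.04,"y": 0,"z": 0,"ax": 0,"ay": 0,"az": 0,"fingers": 0.022},
    {"x": -0.065,"y": 0,"z": 0,"ax": 0,"ay": 0,"az": 0,"fingers": 0.022},
    {"x": -0.09,"y": 0,"z": 0,"ax": 0,"ay": 0,"az": 0,"fingers": 0.022},
    {"x": -0.115,"y": 0,"z": 0,"ax": 0,"ay": 0,"az": 0,"fingers": 0.022},
    {"x": -0.135,"y": 0,"z": 0,"ax": 0,"ay": 0,"az": 0,"fingers": 0.022},
    {"x": -0.15,"y": 0,"z": 0,"ax": 0,"ay": 0,"az": 0,"fingers": 0.022},
    {"x": -0.15,"y": 0,"z": 0,"ax": 0,"ay": 0,"az": 0,"fingers": 0.022},
  ],
)

```text
t: 11.25
tcp_pos: [0.4058, -0.2649, 0.2711]
orientation: [-1.831, 0.666, 1.807]
force: [-0.3, -0.5, -1.7]
width: 0.0287
```

```bash
sed -i 's/^for nm,p,M/for nm,p,M in () if __name__!="x" else /;' plan3.py; python3 - <<'E'
exec(open("plan3.py").read().split("q=s[")[0])
print(s["tcp_pos"],s["qpos"].round(2)); rel([.6156,-.0421,.26],Ml)
E
```

```text
[ 0.40584047 -0.26485317  0.27112732] [-0.73 -0.32  1.89 -0.    1.56  1.54]
[ 0.0111 -0.3055 -0.0177] [41.5 -0.8  0.2]
```

>>> step_arm(
  commands=[
    {"x": 0.0,"y": -0.012,"z": -0.001,"ax": 2,"ay": 0,"az": 0,"fingers": 0.022},
    {"x": 0.001,"y": -0.035,"z": -0.002,"ax": 5,"ay": -0.1,"az": 0,"fingers": 0.022},
    {"x": 0.002,"y": -0.065,"z": -0.004,"ax": 9,"ay": -0.2,"az": 0,"fingers": 0.022},
    {"x": 0.003,"y": -0.097,"z": -0.006,"ax": 13,"ay": -0.3,"az": 0,"fingers": 0.022},
    {"x": 0.004,"y": -0.13,"z": -0.008,"ax": 18,"ay": -0.4,"az": 0.1,"fingers": 0.022},
    {"x": 0.005,"y": -0.165,"z": -0.01,"ax": 23,"ay": -0.5,"az": 0.1,"fingers": 0.022},
    {"x": 0.006,"y": -0.2,"z": -0.012,"ax": 28,"ay": -0.6,"az": 0.1,"fingers": 0.022},
    {"x": 0.007,"y": -0.235,"z": -0.014,"ax": 33,"ay": -0.7,"az": 0.2,"fingers": 0.022},
    {"x": 0.008,"y": -0.265,"z": -0.016,"ax": 37,"ay": -0.7,"az": 0.2,"fingers": 0.022},
    {"x": 0.01,"y": -0.29,"z": -0.017,"ax": 40,"ay": -0.8,"az": 0.2,"fingers": 0.022},
    {"x": 0.011,"y": -0.3055,"z": -0.0177,"ax": 41.5,"ay": -0.8,"az": 0.2,"fingers": 0.022},
    {"x": 0.011,"y": -0.3055,"z": -0.0177,"ax": 41.5,"ay": -0.8,"az": 0.2,"fingers": 0.022},
  ],
)

```text
t: 12.25
tcp_pos: [0.6162, -0.0394, 0.2574]
orientation: [-1.317, 1.133, 1.324]
force: [-0.4, -0.5, -2.7]
width: 0.029
```

```bash
python3 - <<'E'
exec(open("plan3.py").read().split("q=s[")[0])
print(s["tcp_pos"],s["qpos"].round(2));
for z in(.26,.135,.101): rel([.6156,-.0421,z],Ml)
S,T=grab("scene","6"),grab("top","6")
W=np.hstack([cv2.resize(x,None,fx=3,fy=3,interpolation=cv2.INTER_CUBIC)[...,::-1] for x in(S[180:330,190:330],T[100:250,250:370])]);cv2.imwrite("pics/c6.png",W)
E
```

```text
[ 0.61624318 -0.03940632  0.25739811] [-0.19  0.02  1.6   0.    1.52  2.8 ]
[-0.0026  0.001  -0.0026] [ 0.1  0.2 -0.1]
[ 0.1224  0.0008 -0.003 ] [ 0.1  0.2 -0.1]
[ 0.1564  0.0007 -0.0031] [ 0.1  0.2 -0.1]
```

View pics/c6.png

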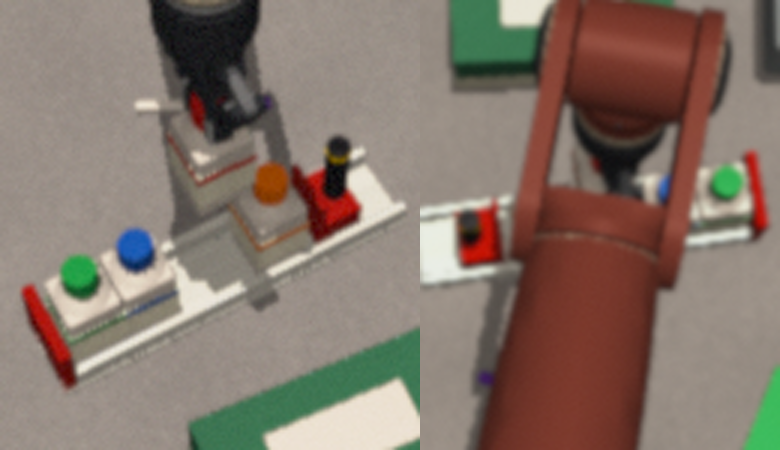

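The bottle hangs over the gap at scene crop (212,160), with its faces parallel to the neighbours. I lower it in.

>>> step_arm(
  commands=[
    {"x": 0.02,"y": 0.001,"z": -0.003,"ax": 0.1,"ay": 0.2,"az": -0.1,"fingers": 0.022},
    {"x": 0.045,"y": 0.001,"z": -0.003,"ax": 0.1,"ay": 0.2,"az": -0.1,"fingers": 0.022},
    {"x": 0.07,"y": 0.001,"z": -0.003,"ax": 0.1,"ay": 0.2,"az": -0.1,"fingers": 0.022},
    {"x": 0.095,"y": 0.001,"z": -0.003,"ax": 0.1,"ay": 0.2,"az": -0.1,"fingers": 0.022},
    {"x": 0.115,"y": 0.001,"z": -0.003,"ax": 0.1,"ay": 0.2,"az": -0.1,"fingers": 0.022},
    {"x": 0.13,"y": 0.001,"z": -0.003,"ax": 0.1,"ay": 0.2,"az": -0.1,"fingers": 0.022},
    {"x": 0.142,"y": 0.001,"z": -0.003,"ax": 0.1,"ay": 0.2,"az": -0.1,"fingers": 0.022},
    {"x": 0.152,"y": 0.001,"z": -0.003,"ax": 0.1,"ay": 0.2,"az": -0.1,"fingers": 0.022},
    {"x": 0.156,"y": 0.001,"z": -0.003,"ax": 0.1,"ay": 0.2,"az": -0.1,"fingers": 0.022},
    {"x": 0.156,"y": 0.001,"z": -0.003,"ax": 0.1,"ay": 0.2,"az": -0.1,"fingers": 0.022},
  ],
)

```text
t: 13.18
tcp_pos: [0.6133, -0.0449, 0.1013]
orientation: [-1.318, 1.138, 1.319]
force: [-0.1, -0.2, -2.8]
width: 0.0287
```

>>> step_arm(
  commands=[
    {"x": 0.001,"y": 0,"z": 0,"ax": 0,"ay": 0,"az": 0,"fingers": 0.022},
    {"x": 0.002,"y": 0,"z": 0,"ax": 0,"ay": 0,"az": 0,"fingers": 0.022},
    {"x": 0.003,"y": 0,"z": 0,"ax": 0,"ay": 0,"az": 0,"fingers": 0.022},
    {"x": 0.003,"y": 0,"z": 0,"ax": 0,"ay": 0,"az": 0,"fingers": 0.022},
  ],
)

```text
t: 13.52
tcp_pos: [0.6138, -0.045, 0.099]
orientation: [-1.319, 1.138, 1.318]
force: [-0.3, -0.1, -3.3]
width: 0.0286
```

>>> step_arm(
  commands=[
    {"x": 0.0,"y": -0.002,"z": 0.002,"ax": 0,"ay": 0,"az": 0,"fingers": 0.022},
    {"x": 0.001,"y": -0.002,"z": 0.002,"ax": 0,"ay": 0,"az": 0,"fingers": 0.022},
    {"x": 0.0025,"y": -0.002,"z": 0.002,"ax": 0,"ay": 0,"az": 0,"fingers": 0.022},
    {"x": 0.0025,"y": -0.002,"z": 0.002,"ax": 0,"ay": 0,"az": 0,"fingers": 0.022},
  ],
)

```text
t: 13.85
tcp_pos: [0.616, -0.0426, 0.0974]
orientation: [-1.32, 1.137, 1.317]
force: [-1.2, 0.7, 1.2]
width: 0.0287
```

>>> step_arm(
  commands=[
    {"x": 0,"y": 0,"z": 0,"ax": 0,"ay": 0,"az": 0,"fingers": 0.035},
    {"x": 0,"y": 0,"z": 0,"ax": 0,"ay": 0,"az": 0,"fingers": 0.05},
    {"x": 0,"y": 0,"z": 0,"ax": 0,"ay": 0,"az": 0,"fingers": 0.07},
    {"x": 0,"y": 0,"z": 0,"ax": 0,"ay": 0,"az": 0,"fingers": 0.07},
    {"x": 0,"y": 0,"z": 0,"ax": 0,"ay": 0,"az": 0,"fingers": 0.07},
    {"x": -0.02,"y": 0,"z": 0,"ax": 0,"ay": 0,"az": 0,"fingers": 0.07},
    {"x": -0.05,"y": 0,"z": 0,"ax": 0,"ay": 0,"az": 0,"fingers": 0.07},
    {"x": -0.085,"y": 0,"z": 0,"ax": 0,"ay": 0,"az": 0,"fingers": 0.07},
    {"x": -0.12,"y": 0,"z": 0,"ax": 0,"ay": 0,"az": 0,"fingers": 0.07},
    {"x": -0.14,"y": 0,"z": 0,"ax": 0,"ay": 0,"az": 0,"fingers": 0.07},
    {"x": -0.14,"y": 0,"z": 0,"ax": 0,"ay": 0,"az": 0,"fingers": 0.07},
  ],
)

```text
t: 14.77
tcp_pos: [0.619, -0.0429, 0.245]
orientation: [-1.327, 1.131, 1.307]
force: [1.1, -0.4, 1.1]
width: 0.0699
```

```bash
cat > meas.py <<'E'
from h import *
import sys
dv=np.array([np.cos(np.radians(98.57)),np.sin(np.radians(98.57))]);nn=np.array([dv[1],-dv[0]])
stop=np.array([.5727,-.0182])+.0388*nn+dv*-.1706
def lane(tag):
    S=grab("scene",tag)
    for c,bx in(("green",(195,255,225,285)),("blue",(215,240,260,285)),("orange",(220,215,300,275)),("red",(230,215,300,275))):
        for b in blobs(S,c,bx,amin=60):
            q=plane("scene",*b[0],.117)[:2]-stop-[.0025,-.001];print(c,b[0],b[1],"x %.4f y %.4f"%(q@nn,q@dv))
    return S
E
python3 - <<'E'
from meas import *
S=lane("7")
W=cv2.resize(S[200:310,190:335],None,fx=5,fy=5,interpolation=cv2.INTER_CUBIC)[...,::-1];cv2.imwrite("pics/c7.png",W)
E
```

```text
green [216.2 271.5] 122 x -0.0005 y 0.0252
blue [234.7 262.7] 122 x -0.0001 y 0.0755
orange [280.  240.7] 143 x -0.0000 y 0.2046
red [294.5 246.2] 185 x 0.0319 y 0.2284
red [259.3 251.5] 138 x 0.0018 y 0.1436
```

View pics/c7.png

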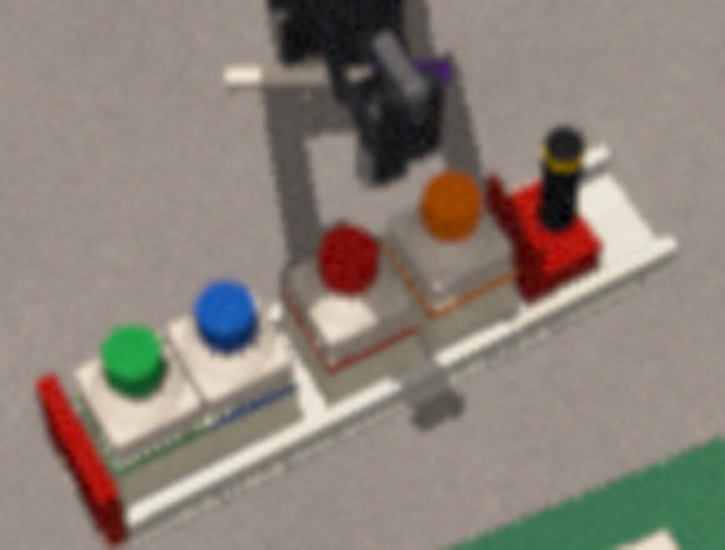

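```bash
python3 - <<'E'
from meas import *
s=get_state()
for n,f,bx in(("scene","pics/scene7.png",(292,222,312,252)),("top","pics/top0.png",(255,160,285,190))):
    im=cv2.cvtColor(cv2.imread(f),cv2.COLOR_BGR2RGB);m=(im.max(2)<75).astype(np.uint8);k=np.zeros_like(m);k[bx[1]:bx[3],bx[0]:bx[2]]=1
    yx=np.argwhere(m*k);print(n,len(yx),"mean",yx.mean(0)[::-1],"ext",yx.min(0)[::-1],yx.max(0)[::-1])
    top=yx[yx[:,0]<=yx[:,0].min()+4];c=top.mean(0)[::-1]
    for uv in(c,):q=plane(n,*uv,.121)[:2]-stop;print(uv,"x %.4f y %.4f"%(q@nn,q@dv))
M=toolR([0,0,-1],-nn.tolist().__class__([nn[0],nn[1],0]) if 0 else [-nn[0],-nn[1],0])
for y in(.258,.262,.266):
    k=stop+dv*y;print(y,k);rel([*k,.15],M);rel([*k,.092],M)
E
```

```text
scene 115 mean [301.37391304 236.3826087 ] ext [292 226] [305 250]
[302.5        228.14285714] x 0.0001 y 0.2715
top 52 mean [266.05769231 175.80769231] ext [263 171] [269 181]
[265.875      173.16666667] x -0.0026 y 0.2725
0.258 [0.59804264 0.07400602]
[0.091  0.0028 0.1187] [-0.  -0.3  0.4]
[0.149  0.0032 0.119 ] [-0.  -0.3  0.4]
0.262 [0.59744657 0.07796136]
[0.091  0.0028 0.1227] [-0.  -0.3  0.4]
[0.149  0.0032 0.123 ] [-0.  -0.3  0.4]
0.266 [0.5968505 0.0819167]
[0.091  0.0028 0.1267] [-0.  -0.3  0.4]
[0.149  0.0032 0.127 ] [-0.  -0.3  0.4]
```

>>> step_arm(
  commands=[
    {"x": 0,"y": 0.001,"z": 0.03,"ax": 0,"ay": -0.3,"az": 0.4,"fingers": 0.06},
    {"x": 0,"y": 0.002,"z": 0.065,"ax": 0,"ay": -0.3,"az": 0.4,"fingers": 0.06},
    {"x": 0,"y": 0.003,"z": 0.1,"ax": 0,"ay": -0.3,"az": 0.4,"fingers": 0.06},
    {"x": 0,"y": 0.003,"z": 0.131,"ax": 0,"ay": -0.3,"az": 0.4,"fingers": 0.06},
    {"x": 0.02,"y": 0.003,"z": 0.131,"ax": 0,"ay": -0.3,"az": 0.4,"fingers": 0.06},
    {"x": 0.05,"y": 0.003,"z": 0.131,"ax": 0,"ay": -0.3,"az": 0.4,"fingers": 0.06},
    {"x": 0.085,"y": 0.003,"z": 0.131,"ax": 0,"ay": -0.3,"az": 0.4,"fingers": 0.06},
    {"x": 0.1,"y": 0.003,"z": 0.131,"ax": 0,"ay": -0.3,"az": 0.4,"fingers": 0.06},
    {"x": 0.1,"y": 0.003,"z": 0.131,"ax": 0,"ay": -0.3,"az": 0.4,"fingers": 0.06},
  ],
)

```text
t: 15.57
tcp_pos: [0.5912, 0.0861, 0.1331]
orientation: [-1.311, 1.144, 1.329]
force: [-0.9, -0.2, -1.1]
width: 0.0601
```

```bash
python3 - <<'E'
from meas import *
s=get_state();M=toolR([0,0,-1],[-nn[0],-nn[1],0]);q=s["tcp_pos"][:2]-stop
print("tcp z",s["tcp_pos"][2],"x %.4f y %.4f"%(q@nn,q@dv));rel([*(stop+dv*.270),.093],M)
S=grab("scene","8");W=cv2.resize(S[180:290,240:360],None,fx=5,fy=5,interpolation=cv2.INTER_CUBIC)[...,::-1];cv2.imwrite("pics/c8.png",W)
E
```

```text
tcp z 0.13305006966722946 x -0.0049 y 0.2709
[ 0.04   -0.0055 -0.001 ] [-0.   0.1 -0.8]
```

View pics/c8.png

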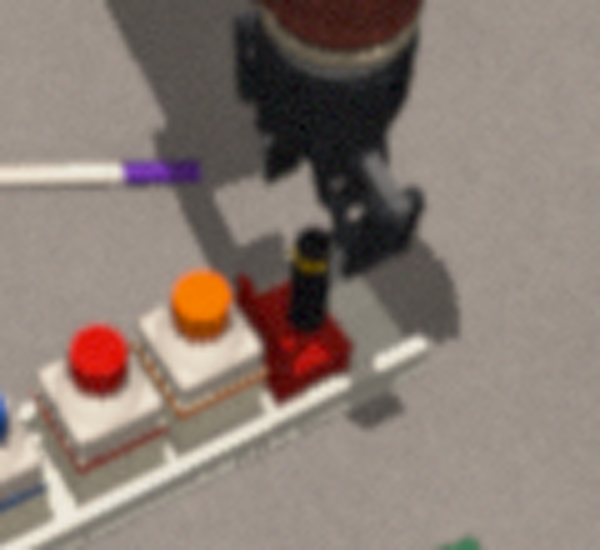

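```bash
python3 - <<'E'
from meas import *
s=get_state();M=R.from_rotvec(s["orientation"]).as_matrix()
f=lambda q:((proj("scene",q)-[240,180])*5).round()
for o in((0,0,0),(-.006,.03,0),(-.006,-.03,0)): print(o,f(s["tcp_pos"]+M@np.array(o)))
for y in(.25,.255,.26,.265,.27): k=stop+dv*y;print(y,f([*k,.124]),f([*k,.05]))
print("face tops"); 
for y in(.225,.23,.235,.24): print(y,[f([*(stop+dv*y+nn*x),.078]) for x in(-.027,.027)])
E
```

```text
(0, 0, 0) [310. 221.]
(-0.006, 0.03, 0) [280. 171.]
(-0.006, -0.03, 0) [342. 258.]
0.25 [277. 255.] [270. 328.]
0.255 [285. 251.] [278. 324.]
0.26 [294. 247.] [286. 321.]
0.265 [302. 243.] [294. 317.]
0.27 [310. 239.] [302. 313.]
face tops
0.225 [array([206., 283.]), array([258., 360.])]
0.23 [array([214., 279.]), array([267., 356.])]
0.235 [array([222., 275.]), array([275., 352.])]
0.24 [array([230., 271.]), array([283., 348.])]
```

The projections match the picture: post top at crop (312,240) against a predicted (310,239), and both finger tips where expected. I descend and grip the post.

>>> step_arm(
  commands=[
    {"x": 0,"y": -0.005,"z": -0.001,"ax": 0,"ay": 0,"az": -0.8,"fingers": 0.06},
    {"x": 0.012,"y": -0.0055,"z": -0.001,"ax": 0,"ay": 0,"az": -0.8,"fingers": 0.06},
    {"x": 0.03,"y": -0.0055,"z": -0.001,"ax": 0,"ay": 0,"az": -0.8,"fingers": 0.06},
    {"x": 0.04,"y": -0.0055,"z": -0.001,"ax": 0,"ay": 0,"az": -0.8,"fingers": 0.06},
    {"x": 0.04,"y": -0.0055,"z": -0.001,"ax": 0,"ay": 0,"az": -0.8,"fingers": 0.06},
    {"x": 0.04,"y": -0.0055,"z": -0.001,"ax": 0,"ay": 0,"az": -0.8,"fingers": 0.04},
    {"x": 0.04,"y": -0.0055,"z": -0.001,"ax": 0,"ay": 0,"az": -0.8,"fingers": 0.025},
    {"x": 0.04,"y": -0.0055,"z": -0.001,"ax": 0,"ay": 0,"az": -0.8,"fingers": 0.015},
    {"x": 0.04,"y": -0.0055,"z": -0.001,"ax": 0,"ay": 0,"az": -0.8,"fingers": 0.015},
    {"x": 0.04,"y": -0.0055,"z": -0.001,"ax": 0,"ay": 0,"az": -0.8,"fingers": 0.015},
  ],
  grip_force=50,
)

```text
t: 16.45
tcp_pos: [0.595, 0.0853, 0.0977]
orientation: [-1.316, 1.138, 1.323]
force: [-16.5, -2.2, 12.5]
width: 0.0206
```

>>> step_arm(
  commands=[
    {"x": 0,"y": 0,"z": 0,"ax": 0,"ay": 0,"az": 0,"fingers": 0.015},
    {"x": 0,"y": 0,"z": -0.003,"ax": 0,"ay": 0,"az": 0,"fingers": 0.015},
    {"x": 0,"y": 0,"z": -0.006,"ax": 0,"ay": 0,"az": 0,"fingers": 0.015},
    {"x": 0,"y": 0,"z": -0.009,"ax": 0,"ay": 0,"az": 0,"fingers": 0.015},
    {"x": 0,"y": 0,"z": -0.012,"ax": 0,"ay": 0,"az": 0,"fingers": 0.015},
    {"x": 0,"y": 0,"z": -0.015,"ax": 0,"ay": 0,"az": 0,"fingers": 0.015},
    {"x": 0,"y": 0,"z": -0.018,"ax": 0,"ay": 0,"az": 0,"fingers": 0.015},
    {"x": 0,"y": 0,"z": -0.02,"ax": 0,"ay": 0,"az": 0,"fingers": 0.015},
  ],
)

```text
t: 17.12
tcp_pos: [0.5978, 0.0654, 0.0979]
orientation: [-1.314, 1.138, 1.324]
force: [-4.4, 2.6, 0.3]
width: 0.0209
```

```bash
python3 - <<'E'
from meas import *
s=get_state();M=toolR([0,0,-1],[-nn[0],-nn[1],0]);q=s["tcp_pos"][:2]-stop
print("x %.4f y %.4f"%(q@nn,q@dv),s["force"],s["width"]);S=lane("9")
E
```

```text
x -0.0015 y 0.2496 [-4.36435214  2.59789383  0.33622208] 0.020855680263046763
green [216.2 271.6] 122 x -0.0003 y 0.0251
blue [234.8 262.7] 124 x 0.0001 y 0.0757
orange [277.3 241.8] 148 x -0.0006 y 0.1970
red [292.8 251. ] 162 x 0.0417 y 0.2175
red [259.3 251.3] 136 x 0.0013 y 0.1439
```

>>> step_arm(
  commands=[
    {"x": 0,"y": 0,"z": -0.002,"ax": 0,"ay": 0,"az": 0,"fingers": 0.015},
    {"x": 0,"y": 0,"z": -0.004,"ax": 0,"ay": 0,"az": 0,"fingers": 0.015},
    {"x": 0,"y": 0,"z": -0.006,"ax": 0,"ay": 0,"az": 0,"fingers": 0.015},
    {"x": 0,"y": 0,"z": -0.008,"ax": 0,"ay": 0,"az": 0,"fingers": 0.015},
    {"x": 0,"y": 0,"z": -0.01,"ax": 0,"ay": 0,"az": 0,"fingers": 0.015},
    {"x": 0,"y": 0,"z": -0.012,"ax": 0,"ay": 0,"az": 0,"fingers": 0.015},
    {"x": 0,"y": 0,"z": -0.014,"ax": 0,"ay": 0,"az": 0,"fingers": 0.015},
    {"x": 0,"y": 0,"z": -0.016,"ax": 0,"ay": 0,"az": 0,"fingers": 0.015},
    {"x": 0,"y": 0,"z": -0.0165,"ax": 0,"ay": 0,"az": 0,"fingers": 0.015},
  ],
)

```text
t: 17.92
tcp_pos: [0.6002, 0.0491, 0.0979]
orientation: [-1.313, 1.138, 1.324]
force: [-3.5, 3.6, 0.7]
width: 0.0208
```

```bash
python3 - <<'E'
from meas import *
s=get_state();q=s["tcp_pos"][:2]-stop
print("x %.4f y %.4f"%(q@nn,q@dv),s["force"][:2]@dv,s["width"]);S=lane("10")
E
```

```text
x -0.0015 y 0.2331 4.090706049177184 0.02078080684450674
green [216.2 271.5] 121 x -0.0005 y 0.0252
blue [234.7 262.8] 122 x 0.0002 y 0.0754
orange [271.6 244.4] 145 x -0.0010 y 0.1806
red [288.7 253.9] 191 x 0.0438 y 0.2043
red [254.5 253.6] 138 x 0.0013 y 0.1303
```

>>> step_arm(
  commands=[
    {"x": 0,"y": 0,"z": -0.0015,"ax": 0,"ay": 0,"az": 0,"fingers": 0.015},
    {"x": 0,"y": 0,"z": -0.003,"ax": 0,"ay": 0,"az": 0,"fingers": 0.015},
    {"x": 0,"y": 0,"z": -0.004,"ax": 0,"ay": 0,"az": 0,"fingers": 0.015},
    {"x": 0,"y": 0,"z": -0.004,"ax": 0,"ay": 0,"az": 0,"fingers": 0.015},
  ],
)

```text
t: 18.3
tcp_pos: [0.6008, 0.0454, 0.0979]
orientation: [-1.313, 1.137, 1.325]
force: [-2.6, 3.7, -0.4]
width: 0.0203
```

>>> step_arm(
  commands=[
    {"x": 0,"y": 0,"z": -0.0005,"ax": 0,"ay": 0,"az": 0,"fingers": 0.015},
    {"x": 0,"y": 0,"z": -0.001,"ax": 0,"ay": 0,"az": 0,"fingers": 0.015},
  ],
)

```text
t: 18.47
tcp_pos: [0.6009, 0.045, 0.0979]
orientation: [-1.311, 1.136, 1.326]
force: [-3.6, 3.9, -0.1]
width: 0.0205
```

```bash
python3 - <<'E'
from meas import *
s=get_state();q=s["tcp_pos"][:2]-stop
print("x %.4f y %.4f"%(q@nn,q@dv),s["force"][:2]@dv,s["width"]);S=lane("11")
W=cv2.resize(S[200:310,190:335],None,fx=5,fy=5,interpolation=cv2.INTER_CUBIC)[...,::-1];cv2.imwrite("pics/c11.png",W)
E
```

```text
x -0.0015 y 0.2289 4.376013247197936 0.02048412670620663
green [216.3 271.6] 123 x -0.0002 y 0.0253
blue [234.6 262.8] 123 x 0.0001 y 0.0752
orange [270.  245.2] 148 x -0.0009 y 0.1759
red [287.4 254.5] 199 x 0.0437 y 0.2006
red [253.  254.4] 139 x 0.0014 y 0.1259
```

View pics/c11.png

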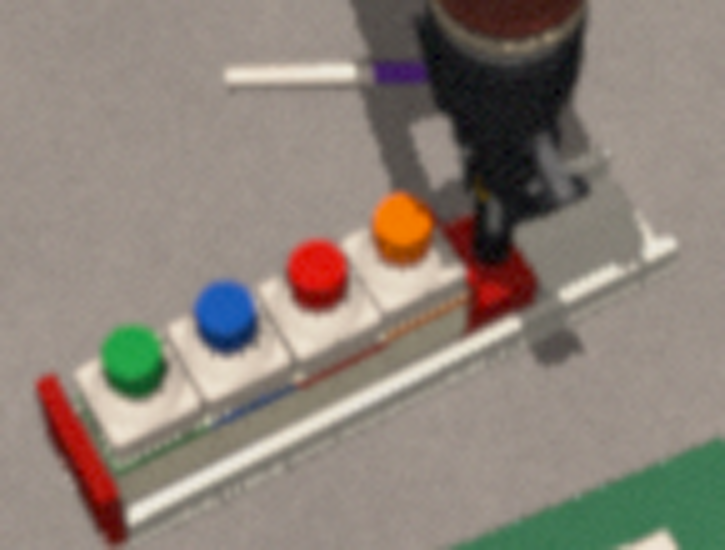

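All four bottles now look snug: caps at crop (132,358), (226,315), (317,271) and (402,227). One more small push to confirm by force.

>>> step_arm(
  commands=[
    {"x": 0,"y": 0,"z": -0.0005,"ax": 0,"ay": 0,"az": 0,"fingers": 0.015},
    {"x": 0,"y": 0,"z": -0.001,"ax": 0,"ay": 0,"az": 0,"fingers": 0.015},
  ],
)

```text
t: 18.68
tcp_pos: [0.6009, 0.0446, 0.0979]
orientation: [-1.31, 1.135, 1.327]
force: [-3.8, 5.4, -0.3]
width: 0.0204
```

>>> step_arm(
  commands=[
    {"x": 0,"y": 0,"z": 0,"ax": 0,"ay": 0,"az": 0,"fingers": 0.03},
    {"x": 0,"y": 0,"z": 0,"ax": 0,"ay": 0,"az": 0,"fingers": 0.05},
    {"x": 0,"y": 0,"z": 0,"ax": 0,"ay": 0,"az": 0,"fingers": 0.06},
    {"x": 0,"y": 0,"z": 0,"ax": 0,"ay": 0,"az": 0,"fingers": 0.06},
    {"x": 0,"y": 0,"z": 0,"ax": 0,"ay": 0,"az": 0,"fingers": 0.06},
    {"x": -0.02,"y": 0,"z": 0,"ax": 0,"ay": 0,"az": 0,"fingers": 0.06},
    {"x": -0.05,"y": 0,"z": 0,"ax": 0,"ay": 0,"az": 0,"fingers": 0.06},
    {"x": -0.085,"y": 0,"z": 0,"ax": 0,"ay": 0,"az": 0,"fingers": 0.06},
    {"x": -0.12,"y": 0,"z": 0,"ax": 0,"ay": 0,"az": 0,"fingers": 0.06},
    {"x": -0.14,"y": 0,"z": 0,"ax": 0,"ay": 0,"az": 0,"fingers": 0.06},
    {"x": -0.14,"y": 0,"z": 0,"ax": 0,"ay": 0,"az": 0,"fingers": 0.06},
    {"x": -0.14,"y": 0,"z": 0,"ax": 0,"ay": 0,"az": 0,"fingers": 0.06},
  ],
)

```text
t: 19.68
tcp_pos: [0.603, 0.0435, 0.2401]
orientation: [-1.313, 1.133, 1.323]
force: [0.3, -0.5, -0.7]
width: 0.0599
```

```bash
python3 - <<'E'
from meas import *
s=get_state();print(s["tcp_pos"],s["force"]);S=lane("12")
im=S[222:300,262:320];print([ (b[0],b[1]) for b in blobs(S,"red",(268,225,312,280),vmin=40)])
A=cv2.imread("pics/scene0.png");D=cv2.absdiff(A[...,::-1],S)[...].max(2)>60
n,l,st,c=cv2.connectedComponentsWithStats(D.astype(np.uint8));print([(c[i].round(),st[i,4]) for i in range(1,n) if st[i,4]>60])
# plate top ends expected for given face y
f=lambda y:[proj("scene",[*(stop+dv*y+nn*x),.078]).round(1) for x in(-.027,.027)]
print(f(.2),f(.21),f(.205))
W=cv2.resize(S[200:310,190:335],None,fx=5,fy=5,interpolation=cv2.INTER_CUBIC)[...,::-1];cv2.imwrite("pics/c12.png",W)
E
```

```text
[0.6030367  0.04350137 0.24014643] [ 0.31670299 -0.53264626 -0.71284632]
green [216.2 271.5] 120 x -0.0005 y 0.0252
blue [234.7 262.6] 122 x -0.0003 y 0.0757
orange [270.2 245.1] 149 x -0.0009 y 0.1765
red [287.2 254.5] 193 x 0.0435 y 0.2001
red [252.8 254.4] 140 x 0.0012 y 0.1255
[(array([287.2, 254.5]), np.int32(196))]
[(array([211.,  13.]), np.int32(690)), (array([253.,   4.]), np.int32(390)), (array([435.,   2.]), np.int32(64)), (array([407.,  39.]), np.int32(613)), (array([259.,  25.]), np.int32(64)), (array([277.,  69.]), np.int32(2546)), (array([197.,  64.]), np.int32(75)), (array([234.,  82.]), np.int32(308)), (array([293., 100.]), np.int32(62)), (array([370., 113.]), np.int32(1562)), (array([290., 153.]), np.int32(5408)), (array([342., 192.]), np.int32(121)), (array([292., 244.]), np.int32(1043)), (array([254., 255.]), np.int32(173)), (array([269., 256.]), np.int32(64)), (array([261., 272.]), np.int32(262))]
[array([273. , 240.6]), array([283.4, 256.2])] [array([276.3, 239. ]), array([286.7, 254.6])] [array([274.6, 239.8]), array([285. , 255.4])]
```

View pics/c12.png

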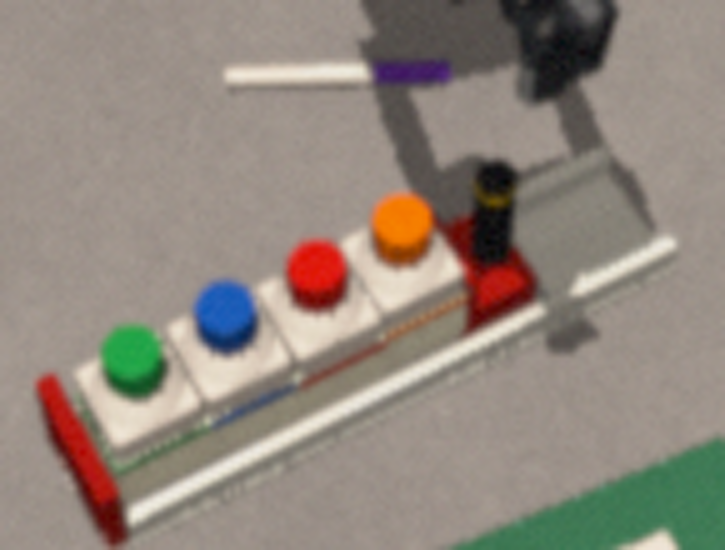

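```bash
python3 -c "
from station import ticket
print(ticket.sign_off())"
```

```text
the job is handed in; nothing more can be done
None
```

I finished the job and handed it in at about 20 s of robot time. The sign-off gives no verdict, so everything below is from my own checks.

- **Mat:** I gripped the fallen bottle by its body, turned it upright over the right-hand green mat, lowered it to contact and let go. It stood by itself about 15 mm from the mat's centre.
- **Lane:** I took it again by the cap and set it in the gap at y ≈ 0.144 m, about 2 mm off the middle line.
- **Follower:** I took it by its post and moved it about 40 mm towards the stop in small steps. The push force along the lane rose only to about 5 N at the end. I then let go and raised the arm clear.

**Last picture:** all four bottles are upright and touching. Their centres are at y = 25, 76, 126 and 176 mm from the stop, each within about 1.5 mm of the middle line. The follower's face is at about 200 mm (limit 210 mm).

**Checks that disagreed or were limited:**
- **Camera mismatch:** the two cameras differed by 2–6 mm on single points, for example the mat centre and the fallen cap. This was within what the grip and the fit needed.
- **Final check view:** I measured the final bottle positions in the scene camera only.
- **Sideways load at the post:** when I closed on the post there was a brief sideways force of about 16 N because the jaws were slightly off centre. I eased it before pushing.
- **Bystanders:** comparing the first and last scene pictures showed no changes at the spray can, tip box, marker or tub.

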